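Tilt-test coated tiles and put the coating away

TASK

First swing the steel test ramp up by its black knob to its stop, then test the coated tiles on it one by one, putting each away before the next: set on the raised plate and let go, a tile either stays put or slides down to the rubber foot stop. Lay every tile that holds flat on the wooden ware board and every tile that slides flat in the blue rework tray, glazed side up, side by side, not stacked. Leave the brush cap pushed fully home in the neck of the coating bottle and the ramp swung back down flat, without disturbing the mug, the vase and the jar.

Things in the scene. Friction and masses are not known exactly. Their poses are not given: they have to be found in the camera images.
- tile_a: square glazed ceramic test tile, 50 x 50 mm and 14 mm thick, white with a blue glaze panel on top, about 80 g; the tiles look alike and only the ramp shows which kind a tile is. Origin at the centre of its underside, z up out of the glazed face, x and y square to its sides; starts flat on the table, glazed side up. None if absent
- tile_b: square glazed ceramic test tile, 50 x 50 mm and 14 mm thick, white with a blue glaze panel on top, about 80 g; the tiles look alike and only the ramp shows which kind a tile is. Origin at the centre of its underside, z up out of the glazed face, x and y square to its sides; starts flat on the table, glazed side up. None if absent
- tile_c: square glazed ceramic test tile, 50 x 50 mm and 14 mm thick, white with a blue glaze panel on top, about 80 g; the tiles look alike and only the ramp shows which kind a tile is. Origin at the centre of its underside, z up out of the glazed face, x and y square to its sides; starts flat on the table, glazed side up. None if absent
- tile_d: square glazed ceramic test tile, 50 x 50 mm and 14 mm thick, white with a blue glaze panel on top, about 80 g; the tiles look alike and only the ramp shows which kind a tile is. Origin at the centre of its underside, z up out of the glazed face, x and y square to its sides; starts flat on the table, glazed side up. None if absent
- tile_e: square glazed ceramic test tile, 50 x 50 mm and 14 mm thick, white with a blue glaze panel on top, about 80 g; the tiles look alike and only the ramp shows which kind a tile is. Origin at the centre of its underside, z up out of the glazed face, x and y square to its sides; starts flat on the table, glazed side up. None if absent
- tile_f: square glazed ceramic test tile, 50 x 50 mm and 14 mm thick, white with a blue glaze panel on top, about 80 g; the tiles look alike and only the ramp shows which kind a tile is. Origin at the centre of its underside, z up out of the glazed face, x and y square to its sides; starts flat on the table, glazed side up. None if absent
- ramp: tilt tester: grey base plate 220 x 120 mm fixed to the table, with a brass angle arc along its +y side (a 6 mm bar 65 mm from the centre line, rising to 105 mm above the table at the far end). Origin at the centre of its underside on the table; x points uphill along the ramp (away from the robot, give or take its yaw), y across it
- ramp_plate (a joint): tilt of the polished steel plate (210 x 110 mm, 6 mm thick) in rad: 0 flat on its base, 0.36 up at the stop. Hinged at its low end, nearest the robot (point ramp_hinge); raising turns it about -y of ramp. The stiff hinge stays where left: about 12 N at the knob to move it either way; pressing over about 15 N on the raised plate pushes it down
- ramp_hinge (a point): middle of the plate's hinge line, 30 mm above the table, at the plate's low end and in the plane of its underside; axes of the plate: x up along the slope, y across, z square out of its upper face. The hinge line is y
- test_spot (a point): point on the plate's upper face where a tile is set down to test, 120 mm up from the hinge on the centre line; axes as ramp_hinge. The foot stop is a rubber bar 10 mm high whose uphill face lies 108 mm down the slope from here, so a tile that has slid to it has its centre 83 mm down from here
- ramp_knob (a point): centre of the top of the plate's black knob, a plain round post 16 mm in diameter and 28 mm high, standing square on the plate 75 mm uphill of test_spot; axes as ramp_hinge
- ware_board: plain brown wooden board 250 x 125 mm, 12 mm thick, fixed, for tiles that hold; room for three tiles in a row along its length. Origin at the centre of its underside; x along its length, y across, z up
- rework_tray: blue plastic tray 250 x 125 mm outside, rim 12 mm high and 4 mm thick, floor 4 mm thick, fixed, for tiles that slide; room for three in a row along its length. Origin at the centre of its underside; x along its length, y across, z up
- caddy: dark wooden block fixed to the table: at its +y end a raised part 50 x 50 mm, 36 mm high, with the parking hole; at its -y end an amber bottle 40 mm in diameter let into it. Origin at the centre of its underside; y runs from bottle to parking hole
- parking_hole (a point): centre of the mouth of the 13 mm hole, 36 mm above the table and through to it, in which the brush cap stands at the start; 70 mm from the bottle
- bottle_mouth (a point): centre of the bottle's open white neck, 73 mm above the table: bore 13 mm, outside 21 mm, open more than 55 mm deep; z up. The cap's underside rests on this rim when it is fully home
- brush_cap: red round cap 22 mm in diameter (24 over its drawn ribs), 28 mm high, with an 8 mm rod hanging 50 mm below it, tip narrowed to 5 mm; 25 g. Origin at the centre of the cap's underside where the rod begins, z up through the cap. Starts standing loosely in the parking hole, rod tip on the table, cap underside 50 mm above the table
- mug: green mug 76 mm wide and 85 mm high, a bystander. Origin at the centre of its underside
- white_vase: white vase, foot 84 mm, body 60 mm wide, 125 mm high, a bystander. Origin at the centre of its underside
- glaze_jar: closed jar 70 mm wide and 80 mm high, a bystander. Origin at the centre of its underside
Mind the look-alikes: they are no part of the job. What is shaped like the tile_f but green or orange is not meant.

How it is judged:
On the way, in this order (a step that is already met when the one before it is completed fails the run):
1. the ramp is swung up to its stop (value of joint ramp_plate above 0.33 rad), for 0.2 s.
2. a first tile has been set on the raised plate and let go (value of joint ramp_plate above 0.29 rad and ((x of tile_a in the frame of test_spot between -0.11 and 0.07 m and y of tile_a in the frame of test_spot between -0.05 and 0.05 m and z of tile_a in the frame of test_spot between -0.004 and 0.006 m and contact force between the fingers and tile_a below 0.2 N) or (x of tile_b in the frame of test_spot between -0.11 and 0.07 m and y of tile_b in the frame of test_spot between -0.05 and 0.05 m and z of tile_b in the frame of test_spot between -0.004 and 0.006 m and contact force between the fingers and tile_b below 0.2 N) or (x of tile_c in the frame of test_spot between -0.11 and 0.07 m and y of tile_c in the frame of test_spot between -0.05 and 0.05 m and z of tile_c in the frame of test_spot between -0.004 and 0.006 m and contact force between the fingers and tile_c below 0.2 N) or (x of tile_d in the frame of test_spot between -0.11 and 0.07 m and y of tile_d in the frame of test_spot between -0.05 and 0.05 m and z of tile_d in the frame of test_spot between -0.004 and 0.006 m and contact force between the fingers and tile_d below 0.2 N) or (x of tile_e in the frame of test_spot between -0.11 and 0.07 m and y of tile_e in the frame of test_spot between -0.05 and 0.05 m and z of tile_e in the frame of test_spot between -0.004 and 0.006 m and contact force between the fingers and tile_e below 0.2 N) or (x of tile_f in the frame of test_spot between -0.11 and 0.07 m and y of tile_f in the frame of test_spot between -0.05 and 0.05 m and z of tile_f in the frame of test_spot between -0.004 and 0.006 m and contact force between the fingers and tile_f below 0.2 N))), for 0.2 s.
3. with one tile still waiting where it started and the others taken away, the last but one has been set on the raised plate and let go (value of joint ramp_plate above 0.29 rad and (((x of tile_a in the frame of test_spot between -0.11 and 0.07 m and y of tile_a in the frame of test_spot between -0.05 and 0.05 m and z of tile_a in the frame of test_spot between -0.004 and 0.006 m and contact force between the fingers and tile_a below 0.2 N) and ((distance of tile_b from where it was at the start of the episode below 0.15 m and distance of each of tile_c, tile_d, tile_e, tile_f from where it was at the start of the episode above 0.15 m) or (distance of tile_c from where it was at the start of the episode below 0.15 m and distance of each of tile_b, tile_d, tile_e, tile_f from where it was at the start of the episode above 0.15 m) or (distance of tile_d from where it was at the start of the episode below 0.15 m and distance of each of tile_b, tile_c, tile_e, tile_f from where it was at the start of the episode above 0.15 m) or (distance of tile_e from where it was at the start of the episode below 0.15 m and distance of each of tile_b, tile_c, tile_d, tile_f from where it was at the start of the episode above 0.15 m) or (distance of tile_f from where it was at the start of the episode below 0.15 m and distance of each of tile_b, tile_c, tile_d, tile_e from where it was at the start of the episode above 0.15 m))) or ((x of tile_b in the frame of test_spot between -0.11 and 0.07 m and y of tile_b in the frame of test_spot between -0.05 and 0.05 m and z of tile_b in the frame of test_spot between -0.004 and 0.006 m and contact force between the fingers and tile_b below 0.2 N) and ((distance of tile_a from where it was at the start of the episode below 0.15 m and distance of each of tile_c, tile_d, tile_e, tile_f from where it was at the start of the episode above 0.15 m) or (distance of tile_c from where it was at the start of the episode below 0.15 m and distance of each of tile_a, tile_d, tile_e, tile_f from where it was at the start of the episode above 0.15 m) or (distance of tile_d from where it was at the start of the episode below 0.15 m and distance of each of tile_a, tile_c, tile_e, tile_f from where it was at the start of the episode above 0.15 m) or (distance of tile_e from where it was at the start of the episode below 0.15 m and distance of each of tile_a, tile_c, tile_d, tile_f from where it was at the start of the episode above 0.15 m) or (distance of tile_f from where it was at the start of the episode below 0.15 m and distance of each of tile_a, tile_c, tile_d, tile_e from where it was at the start of the episode above 0.15 m))) or ((x of tile_c in the frame of test_spot between -0.11 and 0.07 m and y of tile_c in the frame of test_spot between -0.05 and 0.05 m and z of tile_c in the frame of test_spot between -0.004 and 0.006 m and contact force between the fingers and tile_c below 0.2 N) and ((distance of tile_a from where it was at the start of the episode below 0.15 m and distance of each of tile_b, tile_d, tile_e, tile_f from where it was at the start of the episode above 0.15 m) or (distance of tile_b from where it was at the start of the episode below 0.15 m and distance of each of tile_a, tile_d, tile_e, tile_f from where it was at the start of the episode above 0.15 m) or (distance of tile_d from where it was at the start of the episode below 0.15 m and distance of each of tile_a, tile_b, tile_e, tile_f from where it was at the start of the episode above 0.15 m) or (distance of tile_e from where it was at the start of the episode below 0.15 m and distance of each of tile_a, tile_b, tile_d, tile_f from where it was at the start of the episode above 0.15 m) or (distance of tile_f from where it was at the start of the episode below 0.15 m and distance of each of tile_a, tile_b, tile_d, tile_e from where it was at the start of the episode above 0.15 m))) or ((x of tile_d in the frame of test_spot between -0.11 and 0.07 m and y of tile_d in the frame of test_spot between -0.05 and 0.05 m and z of tile_d in the frame of test_spot between -0.004 and 0.006 m and contact force between the fingers and tile_d below 0.2 N) and ((distance of tile_a from where it was at the start of the episode below 0.15 m and distance of each of tile_b, tile_c, tile_e, tile_f from where it was at the start of the episode above 0.15 m) or (distance of tile_b from where it was at the start of the episode below 0.15 m and distance of each of tile_a, tile_c, tile_e, tile_f from where it was at the start of the episode above 0.15 m) or (distance of tile_c from where it was at the start of the episode below 0.15 m and distance of each of tile_a, tile_b, tile_e, tile_f from where it was at the start of the episode above 0.15 m) or (distance of tile_e from where it was at the start of the episode below 0.15 m and distance of each of tile_a, tile_b, tile_c, tile_f from where it was at the start of the episode above 0.15 m) or (distance of tile_f from where it was at the start of the episode below 0.15 m and distance of each of tile_a, tile_b, tile_c, tile_e from where it was at the start of the episode above 0.15 m))) or ((x of tile_e in the frame of test_spot between -0.11 and 0.07 m and y of tile_e in the frame of test_spot between -0.05 and 0.05 m and z of tile_e in the frame of test_spot between -0.004 and 0.006 m and contact force between the fingers and tile_e below 0.2 N) and ((distance of tile_a from where it was at the start of the episode below 0.15 m and distance of each of tile_b, tile_c, tile_d, tile_f from where it was at the start of the episode above 0.15 m) or (distance of tile_b from where it was at the start of the episode below 0.15 m and distance of each of tile_a, tile_c, tile_d, tile_f from where it was at the start of the episode above 0.15 m) or (distance of tile_c from where it was at the start of the episode below 0.15 m and distance of each of tile_a, tile_b, tile_d, tile_f from where it was at the start of the episode above 0.15 m) or (distance of tile_d from where it was at the start of the episode below 0.15 m and distance of each of tile_a, tile_b, tile_c, tile_f from where it was at the start of the episode above 0.15 m) or (distance of tile_f from where it was at the start of the episode below 0.15 m and distance of each of tile_a, tile_b, tile_c, tile_d from where it was at the start of the episode above 0.15 m))) or ((x of tile_f in the frame of test_spot between -0.11 and 0.07 m and y of tile_f in the frame of test_spot between -0.05 and 0.05 m and z of tile_f in the frame of test_spot between -0.004 and 0.006 m and contact force between the fingers and tile_f below 0.2 N) and ((distance of tile_a from where it was at the start of the episode below 0.15 m and distance of each of tile_b, tile_c, tile_d, tile_e from where it was at the start of the episode above 0.15 m) or (distance of tile_b from where it was at the start of the episode below 0.15 m and distance of each of tile_a, tile_c, tile_d, tile_e from where it was at the start of the episode above 0.15 m) or (distance of tile_c from where it was at the start of the episode below 0.15 m and distance of each of tile_a, tile_b, tile_d, tile_e from where it was at the start of the episode above 0.15 m) or (distance of tile_d from where it was at the start of the episode below 0.15 m and distance of each of tile_a, tile_b, tile_c, tile_e from where it was at the start of the episode above 0.15 m) or (distance of tile_e from where it was at the start of the episode below 0.15 m and distance of each of tile_a, tile_b, tile_c, tile_d from where it was at the start of the episode above 0.15 m))))), for 0.2 s.
4. with all others taken away from where they started, the last tile has been set on the raised plate and let go (value of joint ramp_plate above 0.29 rad and (((x of tile_a in the frame of test_spot between -0.11 and 0.07 m and y of tile_a in the frame of test_spot between -0.05 and 0.05 m and z of tile_a in the frame of test_spot between -0.004 and 0.006 m and contact force between the fingers and tile_a below 0.2 N) and distance of each of tile_b, tile_c, tile_d, tile_e, tile_f from where it was at the start of the episode above 0.15 m) or ((x of tile_b in the frame of test_spot between -0.11 and 0.07 m and y of tile_b in the frame of test_spot between -0.05 and 0.05 m and z of tile_b in the frame of test_spot between -0.004 and 0.006 m and contact force between the fingers and tile_b below 0.2 N) and distance of each of tile_a, tile_c, tile_d, tile_e, tile_f from where it was at the start of the episode above 0.15 m) or ((x of tile_c in the frame of test_spot between -0.11 and 0.07 m and y of tile_c in the frame of test_spot between -0.05 and 0.05 m and z of tile_c in the frame of test_spot between -0.004 and 0.006 m and contact force between the fingers and tile_c below 0.2 N) and distance of each of tile_a, tile_b, tile_d, tile_e, tile_f from where it was at the start of the episode above 0.15 m) or ((x of tile_d in the frame of test_spot between -0.11 and 0.07 m and y of tile_d in the frame of test_spot between -0.05 and 0.05 m and z of tile_d in the frame of test_spot between -0.004 and 0.006 m and contact force between the fingers and tile_d below 0.2 N) and distance of each of tile_a, tile_b, tile_c, tile_e, tile_f from where it was at the start of the episode above 0.15 m) or ((x of tile_e in the frame of test_spot between -0.11 and 0.07 m and y of tile_e in the frame of test_spot between -0.05 and 0.05 m and z of tile_e in the frame of test_spot between -0.004 and 0.006 m and contact force between the fingers and tile_e below 0.2 N) and distance of each of tile_a, tile_b, tile_c, tile_d, tile_f from where it was at the start of the episode above 0.15 m) or ((x of tile_f in the frame of test_spot between -0.11 and 0.07 m and y of tile_f in the frame of test_spot between -0.05 and 0.05 m and z of tile_f in the frame of test_spot between -0.004 and 0.006 m and contact force between the fingers and tile_f below 0.2 N) and distance of each of tile_a, tile_b, tile_c, tile_d, tile_e from where it was at the start of the episode above 0.15 m))), for 0.2 s.
At the end, for the whole second after the job is handed in: Holding tiles lie on the ware board, sliding tiles in the rework tray: one layer, glaze up, within 7 degrees of level, centres 12 mm inside the edge, at rest. Brush cap upright in the bottle, underside within 4 mm of the rim and 6 mm of its axis. Ramp below 0.04 rad (x of tile_a in the frame of ware_board between -0.112 and 0.112 m and y of tile_a in the frame of ware_board between -0.05 and 0.05 m and z of tile_a in the frame of ware_board between 0.008 and 0.018 m and angle between each of tile_a, tile_b, tile_c, tile_d, tile_e, tile_f, brush_cap's own z axis and vertical below 0.12 rad and linear speed of each of tile_a, tile_b, tile_c, tile_d, tile_e, tile_f, brush_cap below 0.02 m/s and x of tile_b in the frame of rework_tray between -0.112 and 0.112 m and y of tile_b in the frame of rework_tray between -0.05 and 0.05 m and z of tile_b in the frame of rework_tray between 0 and 0.01 m and x of tile_c in the frame of rework_tray between -0.112 and 0.112 m and y of tile_c in the frame of rework_tray between -0.05 and 0.05 m and z of tile_c in the frame of rework_tray between 0 and 0.01 m and x of tile_d in the frame of ware_board between -0.112 and 0.112 m and y of tile_d in the frame of ware_board between -0.05 and 0.05 m and z of tile_d in the frame of ware_board between 0.008 and 0.018 m and x of tile_e in the frame of ware_board between -0.112 and 0.112 m and y of tile_e in the frame of ware_board between -0.05 and 0.05 m and z of tile_e in the frame of ware_board between 0.008 and 0.018 m and x of tile_f in the frame of rework_tray between -0.112 and 0.112 m and y of tile_f in the frame of rework_tray between -0.05 and 0.05 m and z of tile_f in the frame of rework_tray between 0 and 0.01 m and horizontal distance between brush_cap and bottle_mouth below 0.006 m and z of brush_cap in the frame of bottle_mouth between -0.005 and 0.004 m and value of joint ramp_plate below 0.04 rad); the robot touches nothing.
It fails at once if the mug, the vase or the jar is moved more than 3 cm or tipped (distance of any of mug, white_vase, glaze_jar from where it was at the start of the episode above 0.03 m or angle between any of mug, white_vase, glaze_jar's own z axis and vertical above 0.4 rad).
Of tile_a, tile_b, tile_c, tile_d, tile_e, tile_f only 3 to 4 are there at a start; the rules pass over those that are not, and their reading is None.
At some moment in a run one of tile_a, tile_b, tile_c, tile_d, tile_e, tile_f may be knocked a few centimetres aside while the robot is not near it.
It also fails if it takes over 210 s, if anything falls off the work surface, if the arm or the gripper's body presses on something with over 40 N, if the wrist force passes 120 N, or if a joint passes its speed limit or range.

ROBOT

A 6-joint arm with a two-finger parallel gripper is mounted at the origin on the work surface. World frame = base frame: x ahead of the robot, y to its left, z up, the work surface at z = 0. Lengths are in m, angles in rad, forces in N, time in s.
With the tool pointing down it reaches from about 0.3 to 0.875 m from the base axis. Payload 4.2 kg.
Tool frame: the origin (TCP) lies at the very end of the fingers, on their centre line; the grasp point (between the pads) lies 19 mm behind it; z points along the fingers, y is the line along which they close (so a half turn about z gives the same grasp; the last joint's range is limited). The gripper opens to 85 mm and grips with 20 to 120 N. Pads are 22 mm wide; open, the fingers measure 114 mm over their backs; the gripper's body (76 mm by 85 mm) begins 54 mm behind the grasp point. The pads swing forward as they close: fully open they stand 13 mm farther back than shut.
Start: joints at [-1.142, 0.32, 1.565, -0, 1.257, -0.02], TCP at [0.249, -0.518, 0.231] pointing down, gripper open.
Joint ranges: [-3.11, 3.11], [-0.84, 2.01], [0.21, 2.61], [-1.34, 4.49], [0.05, 2.63], [-2.56, 2.56]. Speed limits (rad/s): [2.57, 2.57, 3.14, 3.14, 3.14, 3.14].

INTERFACE

Orientations are given as [roll, pitch, yaw] about the fixed x, y, z axes, in that order (R = Rz(yaw) Ry(pitch) Rx(roll)).
In Python, from workcell import ctrl gives the robot as it stands.
- The arm moves only by the tool servo_tool, never from a script. Its argument "commands" is a list of rows, each a list of 7 numbers: the turn, a rotation vector about the world's x, y, z in rad, then the shift along the world's x, y, z in m, then the finger opening in m, from 0 to 0.0854. A call has 1 to 12 rows; each row shifts and turns the commanded pose from where the row before left it; what a row does not reach is not made up. A row lasts 1/8 s, in which the tool goes at most 62.5 mm and 10.7 degrees, less where a joint would pass 70% of its speed; a pose out of reach is approached as far as the arm can. A call is refused whole if a number of a shift passes 0.0625 or a number of a turn 0.188, either way. A call with a gripper value outside its range is refused whole. The fingers move at their own pace and stop on an object; the grip force is fixed at half the most. Time passes only in rows, so rows that do not move let the fingers close. It gives the time, the measured TCP pose, the force, the opening and the grip force at its end, in the units of the state.
- ctrl.observe(): the state, without advancing time (a new reading comes with each control period).
- ctrl.read_camera(name): name is "scene" or "top" or "wrist"; returns a dict with "image" (384x512x3 uint8, red, green, blue), "mtx" (3x3 intrinsics, pixels), "origin" and "orientation" of the camera in the world. Camera axes: x right, y up, looking along -z (the intrinsics and any distortion apply to the point x, -y, -z); pixel columns grow to the right and rows downward; lengths in m; the calibration is good to about 2 mm. A picture is of the moment at which its call begins. There is no depth.
- ctrl.sign_off(): hands the job in; it is judged then, once.
The state is a dict: "time_s": time; "joints": joint angles; "qvel": joint speeds; "joint_torque": joint torques, N m; "tcp_pos": TCP position; "ee_rot": TCP orientation; "ft_force": force on the tool from outside, world axes, zero at the start; "ft_torque": the same for the moment, N m; "gripper_width": opening from 0.0 (shut) to 1.0 (fully open); "grip_force": force on a finger pad.
Only numpy, scipy, OpenCV 4.12 (cv2) and the standard library are available. Lean on these libraries where they do the work, as an engineer would, in place of code of your own. Each camera call takes 0.05 s, during which the arm holds its last target. There are 200 camera calls.

## Working session

There is one attempt and no reset: what is moved stays moved. The work goes in short steps, Python scripts to look and compute and a tool call to move; the robot and the scene stay as the last step left them, time stands still between calls to the robot, and variables do not carry over. Pictures are saved under pics/ and viewed, at most 14 in all, crops included, and the job is handed in when it is done.

Besides the shell and the picture viewer there is one more tool, called after "Request:" as a command line: name --pt "numbers of a row" for each row, then --argument value for the rest. servo_tool: Moves the arm, as the interface text tells. Its arguments: {"type":"object","properties":{"commands":{"type":"array"}},"required":["commands"]}

```bash
mkdir -p pics; ls; cat > h.py <<'E'
import numpy as np, cv2
from scipy.spatial.transform import Rotation as R
from workcell import ctrl
def cam(n):
    d=ctrl.read_camera(n); d['mtx']=np.array(d['mtx']); d['o']=np.array(d['origin'],float)
    q=np.array(d['orientation'],float)
    d['R']=q if q.shape==(3,3) else R.from_euler('xyz',q).as_matrix()
    return d
def save(d,f,s=1.5):
    cv2.imwrite('pics/'+f,cv2.resize(d['image'][:,:,::-1],None,fx=s,fy=s,interpolation=cv2.INTER_CUBIC))
def ray(d,u,v):
    k=np.linalg.inv(d['mtx'])@np.array([u,v,1.]); r=d['R']@np.array([k[0],-k[1],-k[2]]); return r/np.linalg.norm(r)
def onz(d,u,v,z):
    r=ray(d,u,v); return d['o']+r*(z-d['o'][2])/r[2]
def proj(d,p):
    c=d['R'].T@(np.array(p)-d['o']); k=d['mtx']@np.array([c[0],-c[1],-c[2]]); return k[:2]/k[2]
def tri(obs):
    A=np.zeros((3,3));b=np.zeros(3)
    for d,u,v in obs:
        r=ray(d,u,v);P=np.eye(3)-np.outer(r,r);A+=P;b+=P@d['o']
    return np.linalg.solve(A,b)
E
python3 - <<'E'
from h import *
import pickle
for n in ['scene','top']:
    d=cam(n); print(n,{k:np.round(v,4).tolist() if k!='image' else v.shape for k,v in d.items()})
    save(d,n+'0.png'); pickle.dump(d,open(n+'0.pkl','wb'))
print(ctrl.observe())
E
```

```text
pics
scene {'image': (384, 512, 3), 'mtx': [[431.2225, 0.0, 251.8967], [0.0, 431.2225, 192.669], [0.0, 0.0, 1.0]], 'origin': [1.4109, 0.4259, 0.8821], 'orientation': [0.8547, -0.0193, 2.0535], 'o': [1.4109, 0.4259, 0.8821], 'R': [[-0.4641, -0.5747, 0.6741], [0.8856, -0.3176, 0.3389], [0.0193, 0.7542, 0.6563]]}
top {'image': (384, 512, 3), 'mtx': [[468.0019, 0.0, 256.9173], [0.0, 468.0019, 185.2491], [0.0, 0.0, 1.0]], 'origin': [0.3793, -0.0229, 1.4196], 'orientation': [0.1489, 0.0251, -1.5438], 'o': [0.3793, -0.0229, 1.4196], 'R': [[0.027, 0.9887, -0.1476], [-0.9993, 0.023, -0.0288], [-0.0251, 0.1483, 0.9886]]}
{'time_s': 0.1, 'joints': array([-1.14202582e+00,  3.20227303e-01,  1.56556536e+00, -8.42271748e-06,
        1.25738838e+00, -1.99674541e-02]), 'qvel': array([-0.00045605,  0.00018349, -0.00250053, -0.0006545 , -0.00106813,
       -0.00048433]), 'joint_torque': array([-7.86564833e-04, -4.16410768e+01, -2.34704697e+01,  8.28607156e-07,
        4.86764227e-03,  2.27814320e-05]), 'tcp_pos': array([ 0.24928921, -0.51767647,  0.23056348]), 'ee_rot': array([-3.14000442e+00, -2.37072628e-05,  4.48740546e-01]), 'ft_force': array([-0.32283755,  0.4904422 ,  0.24777658]), 'ft_torque': array([-0.00139785,  0.03098866,  0.07007166]), 'grip_force': 0.0, 'gripper_width': 0.9982932626038421}
```

View pics/scene0.png

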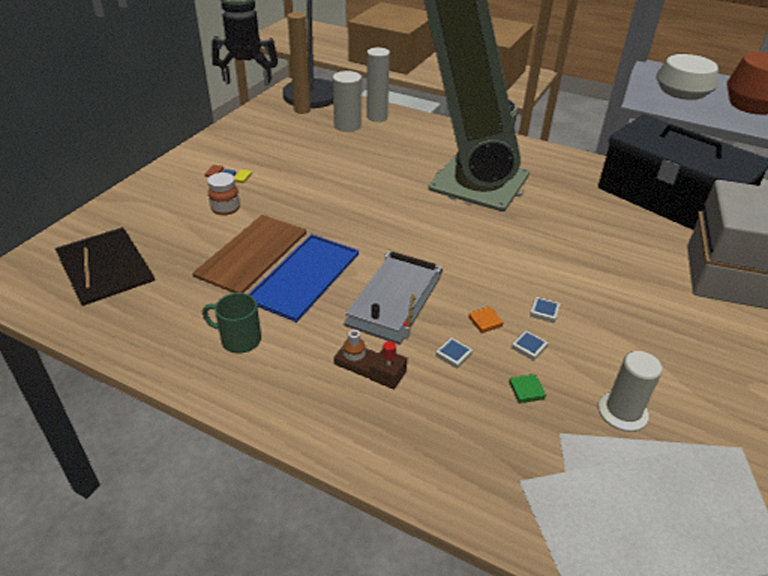

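View pics/top0.png

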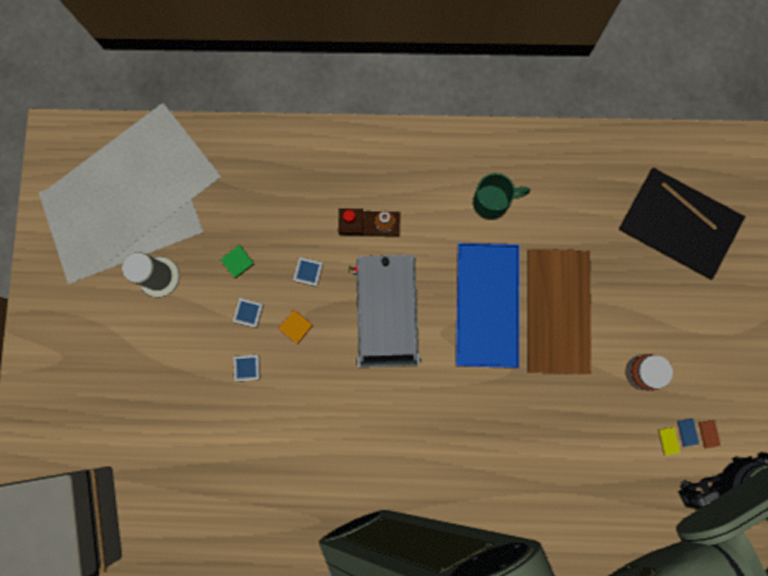

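The pictures show 3 tiles. In the top view they are at about (308,272), (248,313) and (246,368), and in the scene view at (454,352), (530,344) and (545,308). The knob is at top (385,262), the bottle neck at (385,217) and the red cap at (349,216). The tray is centred at (488,306) and the board at (559,311). The orange and green tiles are look-alikes.

```bash
python3 - <<'E'
from h import *
import pickle
T=pickle.load(open('top0.pkl','rb'));S=pickle.load(open('scene0.pkl','rb'))
def tri1(name,t,s): 
    p=tri([(T,t[0]/1.5,t[1]/1.5),(S,s[0]/1.5,s[1]/1.5)]); print(name,np.round(p,4), 'err',np.round([proj(T,p)-np.array(t)/1.5,proj(S,p)-np.array(s)/1.5],1).tolist())
for n,t,s in [('t1',(308,272),(454,351)),('t2',(248,313),(530,344)),('t3',(246,368),(545,308)),('knob',(385,260),(375,306)),('neck',(385,215),(354,334)),('cap',(349,214),(389,345)),
 ('vase',(138,267),(642,362)),('mugrim',(493,188),(237,300)),('jar',(655,371),(221,180))]: tri1(n,t,s)
def quad(name,pts,z):
    P=np.array([onz(T,u/1.5,v/1.5,z)[:2] for u,v in pts]); print(name,np.round(P,4).tolist(),'c',np.round(P.mean(0),4),'sides',np.round(np.linalg.norm(np.roll(P,-1,0)-P,axis=1),3))
# blob analysis on tiles: white+blue in top
im=T['image']; hsv=cv2.cvtColor(im,cv2.COLOR_RGB2HSV)
for nm,lo,hi,z in [('blue',(100,90,40),(125,255,255),None)]:
    m=cv2.inRange(hsv,lo,hi); n,l,st,c=cv2.connectedComponentsWithStats(m)
    for i in range(1,n):
        if st[i,4]>60:
            r=cv2.minAreaRect(np.argwhere(l==i)[:,::-1].astype(np.float32)); b=cv2.boxPoints(r)
            z=0.012 if st[i,4]>2000 else .014
            P=np.array([onz(T,*q,z)[:2] for q in b]); e=P[1]-P[0]
            print(st[i,4],np.round(c[i],1),'c',np.round(onz(T,*r[0],z),4),'ang',np.degrees(np.arctan2(e[1],e[0]))%90,'sides',np.round(np.linalg.norm(np.roll(P,-1,0)-P,axis=1),3))
quad('board',[(528,250),(590,251),(590,374),(528,372)],.012)
quad('plate',[(357,257),(414,255),(417,357),(359,355)],.036)
print('knobtop z .064',onz(T,385/1.5,260/1.5,.064))
quad('caddyhigh',[(338,209),(364,209),(364,235),(339,235)],.036)
E
```

```text
t1 [0.5984 0.1782 0.0054] err [[-0.4, 0.1], [-0.5, -0.0]]
t2 [0.5113 0.2974 0.0044] err [[-0.5, 0.1], [-0.6, -0.0]]
t3 [0.4006 0.2941 0.0062] err [[-0.3, 0.1], [-0.3, 0.0]]
knob [0.6164 0.0197 0.0638] err [[-0.5, 0.2], [-0.5, -0.0]]
neck [0.705  0.023  0.0693] err [[-0.8, 0.4], [-1.0, -0.1]]
cap [0.7044 0.0929 0.0754] err [[-0.6, 0.2], [-0.7, -0.1]]
vase [0.5828 0.4853 0.1208] err [[-0.6, 0.1], [-0.7, 0.0]]
mugrim [ 0.7563 -0.187   0.0992] err [[-0.2, 0.1], [-0.3, -0.0]]
jar [ 0.414  -0.4952  0.0736] err [[-0.4, 0.2], [-0.4, -0.1]]
3391 [324.8 203.4] c [ 0.54   -0.1871  0.012 ] ang 1.2568480791036336 sides [0.125 0.248 0.122 0.249]
143 [204.8 180.4] c [0.6004 0.1774 0.014 ] ang 76.71028202225953 sides [0.037 0.036 0.037 0.036]
145 [164.6 207.8] c [0.5136 0.2959 0.014 ] ang 77.24066582223934 sides [0.037 0.036 0.036 0.036]
149 [163.4 244.7] c [0.4017 0.293  0.014 ] ang 1.496517562232981 sides [0.033 0.036 0.033 0.036]
164 [458.3 287.7] c [ 0.3011 -0.5767  0.014 ] ang 15.331437443117522 sides [0.028 0.047 0.028 0.047]
board [[0.6533, -0.2699], [0.654, -0.3948], [0.4071, -0.3908], [0.4077, -0.2691]] c [ 0.5305 -0.3312] sides [0.125 0.247 0.122 0.246]
plate [[0.6268, 0.0754], [0.6334, -0.0387], [0.4306, -0.0488], [0.4316, 0.065]] c [0.5306 0.0133] sides [0.114 0.203 0.114 0.195]
knobtop z .064 [0.6170354  0.01826188 0.064     ]
caddyhigh [[0.7247, 0.1172], [0.7258, 0.0645], [0.6721, 0.0628], [0.671, 0.1132]] c [0.6984 0.0894] sides [0.053 0.054 0.05  0.054]
```

Request:
servo_tool --pt "0 0 -0.04 0.03 0.054 0.012 0.085" --pt "0 0 -0.04 0.03 0.054 0.012 0.085" --pt "0 0 -0.04 0.03 0.054 0.012 0.085" --pt "0 0 -0.04 0.03 0.054 0.012 0.085" --pt "0 0 -0.04 0.03 0.054 0.012 0.085" --pt "0 0 -0.04 0.03 0.054 0.012 0.085" --pt "0 0 -0.04 0.03 0.054 0.012 0.085" --pt "0 0 -0.04 0.03 0.054 0.012 0.085" --pt "0 0 -0.04 0.03 0.054 0.012 0.085" --pt "0 0 -0.04 0.03 0.054 0.012 0.04" --pt "0 0 0 0 0 0 0.04"

```text
time_s: 1.48
tcp_pos: [0.549, 0.0217, 0.3501]
ee_rot: [-3.141, -0.0, 0.054]
ft_force: [-0.5, -1.1, 0.8]
gripper_width: 0.592
grip_force: 0.0
```

```bash
python3 - <<'E'
from h import *
import pickle
d=cam('wrist'); save(d,'w1.png'); pickle.dump(d,open('w1.pkl','wb'))
o=ctrl.observe(); print(o['tcp_pos'],o['ee_rot'],o['joints'],d['o'],d['mtx'][0]); print(np.round(d['R'],3).tolist())
T=pickle.load(open('top0.pkl','rb'))
print(proj(d,[.617,.019,.064])*1.5)
E
```

```text
[0.54780575 0.01968881 0.34979863] [3.14115657e+00 1.34607905e-03 5.23525824e-02] [ 1.52270450e-02  2.27639572e-01  1.39972077e+00 -4.86486131e-04
  1.51556129e+00  1.53369768e+00] [0.62976946 0.02620197 0.49293253] [282.30191439   0.         253.02342451]
[[0.054, 0.948, 0.315], [-0.999, 0.051, 0.016], [-0.001, -0.315, 0.949]]
[386.52678925 158.74297664]
```

View pics/w1.png

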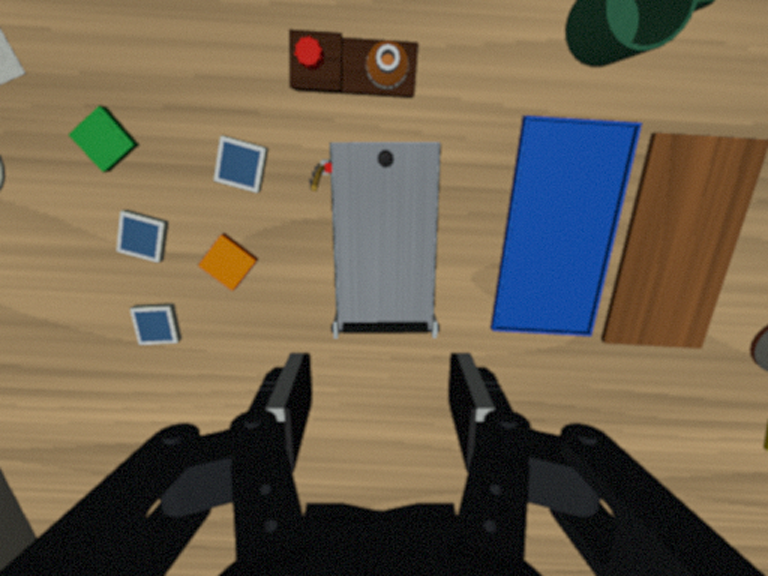

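The wrist view shows the knob top at (386,157), about 2 px from where I predicted it. The tiles are at (240,164), (142,236) and (155,325), the cap at (308,50) and the neck at (388,56). The tray corners are at (525,117), (640,123), (592,335) and (492,331).

```bash
cat > seg.py <<'E'
from h import *
def blues(d,z,amin=60):
    hsv=cv2.cvtColor(d['image'],cv2.COLOR_RGB2HSV); m=cv2.inRange(hsv,(98,80,40),(128,255,255))
    n,l,st,c=cv2.connectedComponentsWithStats(m); out=[]
    for i in range(1,n):
        if st[i,4]<amin: continue
        P=np.array([onz(d,u,v,z)[:2] for u,v in np.argwhere(l==i)[:,::-1]])*1000
        r=cv2.minAreaRect(P.astype(np.float32)); b=cv2.boxPoints(r); e=b[1]-b[0]
        a=np.degrees(np.arctan2(e[1],e[0]))%90
        out.append((st[i,4],np.round(np.array(r[0])/1000,4),round(a if a<45 else a-90,1),np.round(r[1],0),np.round(c[i],1)))
    return out
E
python3 - <<'E'
from seg import *
import pickle
T=pickle.load(open('top0.pkl','rb'));S=pickle.load(open('scene0.pkl','rb'));W=pickle.load(open('w1.pkl','rb'))
for o in blues(W,.014): print(o)
def t(name,w,t,s):
    p=tri([(W,w[0]/1.5,w[1]/1.5),(T,t[0]/1.5,t[1]/1.5),(S,s[0]/1.5,s[1]/1.5)]); p2=tri([(W,w[0]/1.5,w[1]/1.5),(T,t[0]/1.5,t[1]/1.5)]);print(name,np.round(p,4),np.round(p2,4))
t('knob',(386,157),(385,260),(375,306)); t('neck',(388,55),(385,215),(354,334)); t('cap',(308,49),(349,214),(389,345))
t('t1',(240,164),(307.8,271.2),(454,351)); t('t2',(142,236),(247.5,312.5),(530,344));t('t3',(155,325),(246,367.5),(545,308))
def quad(name,pts,z):
    P=np.array([onz(W,u/1.5,v/1.5,z)[:2] for u,v in pts]); print(name,np.round(P,4).tolist(),'c',np.round(P.mean(0),4),'sides',np.round(np.linalg.norm(np.roll(P,-1,0)-P,axis=1),3))
quad('board',[(654,134),(766,140),(704,348),(603,342)],.012)
quad('tray',[(525,117),(640,123),(592,335),(492,331)],.012)
quad('plate',[(331,142),(440,142),(436,324),(335,324)],.036)
print(onz(W,388/1.5,55/1.5,.073),onz(W,308/1.5,49/1.5,.078),onz(W,386/1.5,157/1.5,.064))
E
```

```text
(np.int32(10529), array([ 0.5435, -0.1849]), np.float32(-0.3), array([126., 247.]), array([374.6, 148.5]))
(np.int32(561), array([0.6012, 0.1789]), np.float32(-12.9), array([38., 38.]), array([158.9, 109.2]))
(np.int32(477), array([0.5145, 0.2974]), np.float32(-13.3), array([38., 38.]), array([ 92.4, 157.6]))
(np.int32(384), array([0.4034, 0.2941]), np.float32(3.1), array([36., 38.]), array([101.9, 217. ]))
knob [0.6173 0.0197 0.0642] [0.6185 0.019  0.0552]
neck [0.7053 0.023  0.0696] [0.7092 0.022  0.0541]
cap [0.7049 0.0931 0.076 ] [0.7024 0.0905 0.0898]
t1 [0.6004 0.1788 0.0074] [0.6006 0.1777 0.0094]
t2 [0.5129 0.2979 0.0058] [0.5132 0.297  0.0064]
t3 [0.4016 0.2942 0.0074] [0.4021 0.293  0.0097]
board [[0.6561, -0.266], [0.6566, -0.3876], [0.409, -0.3942], [0.4104, -0.2655]] c [ 0.533  -0.3283] sides [0.122 0.248 0.129 0.246]
tray [[0.6655, -0.1255], [0.6662, -0.2483], [0.4192, -0.2497], [0.4179, -0.1247]] c [ 0.5422 -0.1871] sides [0.123 0.247 0.125 0.248]
plate [[0.6295, 0.0762], [0.6355, -0.0351], [0.4338, -0.0503], [0.4274, 0.0679]] c [0.5316 0.0147] sides [0.111 0.202 0.118 0.202]
[0.70520527 0.02303222 0.073     ] [0.70523055 0.09294079 0.078     ] [0.61859015 0.01960555 0.064     ]
```

Request:
servo_tool --pt "0 0 0 0.0175 0 -0.05 0.04" --pt "0 0 0 0.0175 0 -0.05 0.04" --pt "0 0 0 0.0175 0 -0.05 0.04" --pt "0 0 0 0.0175 0 -0.05 0.04" --pt "0 0 0 0 0 -0.045 0.04" --pt "0 0 0 0 0 -0.04 0.04" --pt "0 0 0 0 0 -0.025 0.04" --pt "0 0 0 0 0 0 0.04" --pt "0 0 0 0 0 0 0.0" --pt "0 0 0 0 0 0 0.0" --pt "0 0 0 0 0 0 0.0" --pt "0 0 0 0 0 0 0.0"

```text
time_s: 3.02
tcp_pos: [0.6175, 0.0203, 0.0419]
ee_rot: [-3.138, -0.001, 0.047]
ft_force: [-0.5, 7.0, -0.5]
gripper_width: 0.162
grip_force: 58.5
```

Request:
servo_tool --pt "0.002 -0.04 0 -0.0006 0 0.0078 0.0" --pt "0.002 -0.04 0 -0.001 0 0.0078 0.0" --pt "0.002 -0.04 0 -0.0012 -0.0001 0.0077 0.0" --pt "0.002 -0.04 0 -0.0016 -0.0001 0.0076 0.0" --pt "0.002 -0.04 0 -0.0019 -0.0001 0.0076 0.0" --pt "0.002 -0.04 0 -0.0021 -0.0001 0.0075 0.0" --pt "0.002 -0.04 0 -0.0025 -0.0001 0.0074 0.0" --pt "0.002 -0.04 0 -0.0028 -0.0002 0.0073 0.0" --pt "0.002 -0.04 0 -0.003 -0.0002 0.0072 0.0" --pt "0 0 0 0 0 0.001 0.0" --pt "0 0 0 0 0 0.001 0.0" --pt "0 0 0 0 0 0 0.0"

```text
time_s: 4.53
tcp_pos: [0.6013, 0.0193, 0.1087]
ee_rot: [-3.138, -0.36, 0.047]
ft_force: [14.5, 10.8, -23.5]
gripper_width: 0.16
grip_force: 64.0
```

Request:
servo_tool --pt "0 0 0 0 0 0 0.045" --pt "0 0 0 0 0 0 0.045" --pt "0 0 0 0 0 0 0.045" --pt "0 0 0 -0.021 0 0.056 0.045" --pt "-0.006 0.12 0 0.007 0.053 0.015 0.072" --pt "-0.006 0.12 0 0.007 0.053 0.015 0.072" --pt "-0.006 0.12 0 0.007 0.053 0.015 0.072" --pt "0 0 -0.09 0 0 -0.03 0.072" --pt "0 0 -0.09 0 0 -0.04 0.072" --pt "0 0 -0.09 0 0 -0.04 0.072" --pt "0 0 0 0 0 0 0.072"

```text
time_s: 5.9
tcp_pos: [0.5986, 0.1755, 0.099]
ee_rot: [3.138, 0.006, -0.22]
ft_force: [-0.3, -0.8, 0.7]
gripper_width: 0.843
grip_force: 0.0
```

```bash
python3 - <<'E'
from seg import *
o=ctrl.observe(); print(o['tcp_pos'],o['ee_rot'],o['joints'],o['ft_force'])
t=cam('top')
for b in blues(t,.014):print(b)
w=cam('wrist');save(w,'w2.png')
for b in blues(w,.014):print(b)
# predicted raised knob at theta .36, .35
H=np.array([.4233,.0095,.03]); ex=np.array([np.cos(.052),np.sin(.052),0])
for th in(.30,.34,.36):
    p=H+ex*(.195*np.cos(th)-.034*np.sin(th))+np.array([0,0,.195*np.sin(th)+.034*np.cos(th)]); print(th,p,proj(w,p)*1.5,proj(t,p))
E
```

```text
[0.5986286  0.17553841 0.09895824] [ 3.13840049  0.00572708 -0.22043147] [ 2.66873678e-01  5.02564100e-01  1.62475713e+00 -1.62959483e-04
  1.02082657e+00  2.05817796e+00] [-0.26789065 -0.83578193  0.71373994]
(np.int32(3398), array([ 0.5412, -0.187 ]), np.float32(-0.0), array([123., 249.]), array([324.8, 203.3]))
(np.int32(165), array([ 0.3011, -0.5764]), np.float32(11.3), array([47., 28.]), array([458.3, 287.8]))
(np.int32(1909), array([0.6012, 0.1788]), np.float32(-12.1), array([39., 38.]), array([249.8, 194.3]))
0.3 [0.5993047  0.0186605  0.12010788] [870.64339915 304.36254061] [255.84440625 176.07516124]
0.34 [0.59556543 0.01846589 0.12708364] [895.13472286 323.91896904] [255.80920805 176.9752009 ]
0.36 [0.59359206 0.01836318 0.13051397] [907.91625066 334.56808532] [255.79294126 177.46913558]
```

View pics/w2.png

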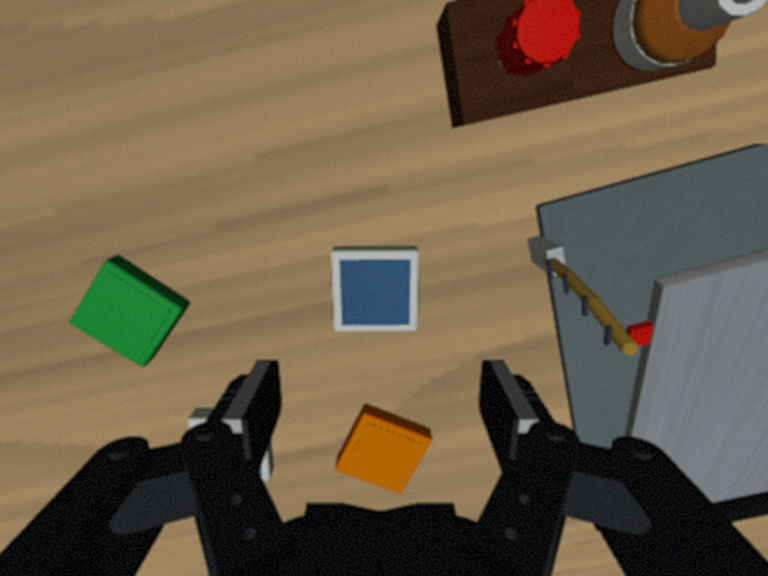

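The picture shows the plate raised, with the arc pointer at its end. The tile is centred between the fingers at (375,288), so I'll grasp it.

Request:
servo_tool --pt "0 -0.005 0.005 0.0025 0.003 -0.045 0.072" --pt "0 0 0 0 0 -0.035 0.072" --pt "0 0 0 0 0 -0.015 0.072" --pt "0 0 0 0 0 0 0.072" --pt "0 0 0 0 0 0 0.0" --pt "0 0 0 0 0 0 0.0" --pt "0 0 0 0 0 0 0.0"

```text
time_s: 6.88
tcp_pos: [0.6045, 0.179, 0.0093]
ee_rot: [-3.14, -0.008, -0.216]
ft_force: [-1.5, -2.6, 5.9]
gripper_width: 0.546
grip_force: 60.4
```

Request:
servo_tool --pt "0 0 0 0 0 0 0.0" --pt "0 0 0 0 0 0.05 0.0" --pt "0 0 0.09 0 0 0.06 0.0" --pt "0 0 0.09 0 0 0.06 0.0" --pt "0 0 0.085 0 0 0 0.0" --pt "0 0 0 0 0 0 0"

```text
time_s: 7.62
tcp_pos: [0.6035, 0.1794, 0.1783]
ee_rot: [-3.14, -0.008, 0.048]
ft_force: [0.1, 0.7, -0.8]
gripper_width: 0.552
grip_force: 61.5
```

Request:
servo_tool --pt "0.006 -0.117 0 -0.03 -0.055 0 0.0" --pt "0.006 -0.117 0 -0.03 -0.055 0 0.0" --pt "0.006 -0.117 0 -0.0313 -0.0553 0 0.0" --pt "0 0 0 0 0 -0.044 0.0" --pt "0 0 0 0 0 0 0" --pt "0 0 0 0 0 0 0"

```text
time_s: 8.38
tcp_pos: [0.514, 0.0156, 0.1332]
ee_rot: [-3.139, -0.358, 0.049]
ft_force: [0.3, -0.3, -0.5]
gripper_width: 0.546
grip_force: 62.0
```

```bash
python3 - <<'E'
from h import *
o=ctrl.observe(); print(o['tcp_pos'],o['ee_rot'],o['ft_force'])
w=cam('wrist');save(w,'w3.png')
H=np.array([.4233,.0095,.03]); ex=np.array([np.cos(.052),np.sin(.052),0])
for th in(.30,.33,.36):
    for a,b,h in [(.195,0,.034),(.21,.055,.006),(.21,-.055,.006)]:
        p=H+ex*(a*np.cos(th)-h*np.sin(th))+b*np.array([-ex[1],ex[0],0])+np.array([0,0,a*np.sin(th)+h*np.cos(th)]); print(th,proj(w,p)*1.5)
E
```

```text
[0.51400692 0.01561951 0.13324032] [-3.13948853 -0.3576018   0.04867403] [ 0.3420211  -0.27621785 -0.48401708]
0.3 [382.77552949 158.60024984]
0.3 [266.21475176 127.65554778]
0.3 [498.56166745 126.75058228]
0.33 [382.87474357 161.0418597 ]
0.33 [262.70735946 126.93854656]
0.33 [502.23158712 126.00492667]
0.36 [382.98032752 164.10250457]
0.36 [259.0162959  126.62896224]
0.36 [506.09689154 125.66556909]
```

View pics/w3.png

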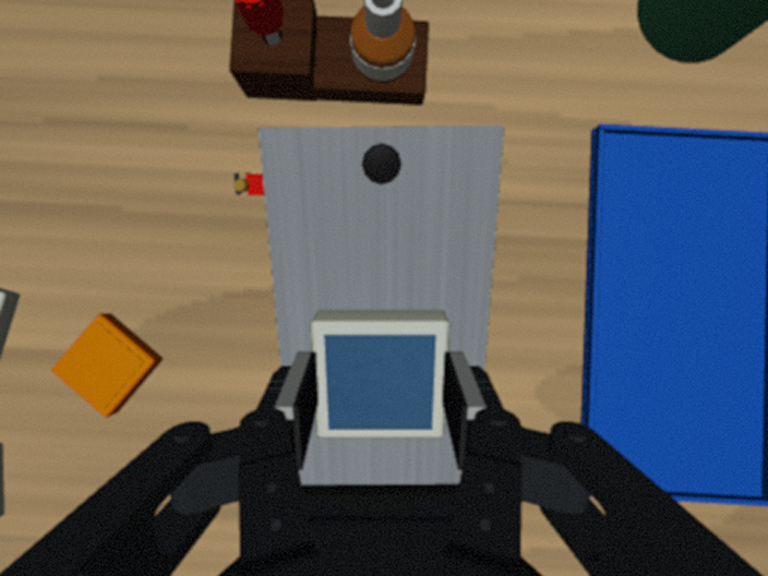

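The tile is held square at (380,383). The plate corners at (260,128) and (504,127) and the knob at (382,163) fit a tilt of about 0.355 rad. Next I lower the tile along the plate normal.

Request:
servo_tool --pt "0 0 0 0.008 0.0004 -0.021 0.0" --pt "0 0 0 0.0075 0.0004 -0.02 0.0" --pt "0 0 0 0 0 0 0.0" --pt "0 0 0 0.001 0 -0.0028 0.0" --pt "0 0 0 0 0 0 0.0"

```text
time_s: 9.05
tcp_pos: [0.5296, 0.0162, 0.0894]
ee_rot: [-3.14, -0.358, 0.049]
ft_force: [0.9, -0.2, -0.1]
gripper_width: 0.545
grip_force: 62.0
```

Request:
servo_tool --pt "0 0 0 0.0007 0 -0.0019 0.0" --pt "0 0 0 0 0 0 0.0"

```text
time_s: 9.3
tcp_pos: [0.5298, 0.016, 0.0869]
ee_rot: [-3.14, -0.357, 0.049]
ft_force: [-0.2, 0.3, -0.4]
gripper_width: 0.544
grip_force: 62.0
```

Request:
servo_tool --pt "0 0 0 0.0007 0 -0.0019 0.0" --pt "0 0 0 0 0 0 0.0"

```text
time_s: 9.55
tcp_pos: [0.5303, 0.016, 0.0858]
ee_rot: [-3.14, -0.357, 0.049]
ft_force: [-5.3, 0.4, 9.2]
gripper_width: 0.541
grip_force: 64.4
```

Request:
servo_tool --pt "0 0 0 0 0 0 0.068" --pt "0 0 0 0 0 0 0.068" --pt "0 0 0 0 0 0 0.068" --pt "0 0 0 0 0 0 0.068" --pt "0 0 0 -0.0176 -0.0009 0.0468 0.068" --pt "0 0 0 0 0 0 0.068" --pt "0 0 0 0 0 0 0.068" --pt "0 0 0 0 0 0 0.068"

```text
time_s: 10.55
tcp_pos: [0.5124, 0.0151, 0.1305]
ee_rot: [-3.14, -0.354, 0.049]
ft_force: [-0.5, 0.0, 0.5]
gripper_width: 0.797
grip_force: 0.0
```

```bash
cat >> seg.py <<'E'
H=np.array([.4233,.0095,.03]); YW=.052
ex=np.array([np.cos(YW),np.sin(YW),0]); ey=np.array([-ex[1],ex[0],0]); TH=.357
u=ex*np.cos(TH)+np.array([0,0,np.sin(TH)]); n_=-ex*np.sin(TH)+np.array([0,0,np.cos(TH)])
spot=H+.12*u+.006*n_
def onplate(d,h=.014,amin=60):
    hsv=cv2.cvtColor(d['image'],cv2.COLOR_RGB2HSV); m=cv2.inRange(hsv,(98,80,40),(128,255,255))
    k,l,st,c=cv2.connectedComponentsWithStats(m); out=[]
    for i in range(1,k):
        if st[i,4]<amin: continue
        P=[]
        for a,b in np.argwhere(l==i)[:,::-1]:
            r=ray(d,a,b); q=d['o']+r*((spot+h*n_-d['o'])@n_)/(r@n_)-spot; P.append((q@u*1000,q@ey*1000))
        r=cv2.minAreaRect(np.array(P,np.float32)); e=cv2.boxPoints(r); e=e[1]-e[0]; a=np.degrees(np.arctan2(e[1],e[0]))%90
        if max(r[1])<60 and abs(r[0][1])<60: out.append((np.round(r[0],1),round(a if a<45 else a-90,1),np.round(r[1])))
    return out
E
python3 - <<'E'
from seg import *
o=ctrl.observe(); p=o['tcp_pos']-spot; print(o['tcp_pos'],o['ee_rot'],'in spot frame mm',np.round([p@u*1000,p@ey*1000,p@n_*1000],1))
w=cam('wrist'); print('wrist',onplate(w)); t=cam('top'); print('top',onplate(t)); save(w,'w4.png')
print(blues(t,.014))
E
```

```text
[0.51242515 0.01513698 0.13052844] [-3.13954297 -0.35432134  0.04853484] in spot frame mm [-1.2  1.  57. ]
wrist [(array([-3.4,  1.1]), np.float32(-0.2), array([39., 38.]))]
top [(array([-0.8, -0.7]), np.float32(-1.7), array([34., 26.]))]
[(np.int32(3398), array([ 0.5412, -0.187 ]), np.float32(-0.0), array([123., 249.]), array([324.8, 203.3])), (np.int32(118), array([0.5364, 0.0164]), np.float32(1.4), array([27., 36.]), array([257.1, 202.1])), (np.int32(145), array([0.5133, 0.296 ]), np.float32(-13.0), array([36., 37.]), array([164.6, 207.8])), (np.int32(152), array([0.4021, 0.2916]), np.float32(3.4), array([36., 36.]), array([163.5, 244.8])), (np.int32(164), array([ 0.3011, -0.5767]), np.float32(12.4), array([47., 28.]), array([458.3, 287.7]))]
```

Request:
servo_tool --pt "0 0 0 0 0 0 0.068" --pt "0 0 0 0 0 0 0.068" --pt "0 0 0 0 0 0 0.068" --pt "0 0 0 0 0 0 0.068" --pt "0 0 0 0 0 0 0.068" --pt "0 0 0 0 0 0 0.068"

```text
time_s: 11.4
tcp_pos: [0.5129, 0.0151, 0.1316]
ee_rot: [-3.14, -0.356, 0.049]
ft_force: [-0.4, -0.2, 0.6]
gripper_width: 0.802
grip_force: 0.0
```

```bash
python3 - <<'E'
from seg import *
w=cam('wrist'); print('wrist',onplate(w))
E
```

```text
wrist [(array([-3.6,  1.1]), np.float32(-0.2), array([39., 39.]))]
```

Request:
servo_tool --pt "0 0 0 0.0076 0.0004 -0.023 0.07" --pt "0 0 0 0.0075 0.0005 -0.0227 0.07" --pt "0 0 0 0 0 0 0.07" --pt "0 0 0 0 0 0 0.0" --pt "0 0 0 0 0 0 0.0" --pt "0 0 0 0 0 0 0.0" --pt "0 0 0 0 0 0 0.0" --pt "0 0 0 -0.0176 -0.0009 0.0468 0.0" --pt "0 0 0 0 0 0.03 0.0"

```text
time_s: 12.58
tcp_pos: [0.5098, 0.0151, 0.1653]
ee_rot: [-3.14, -0.359, 0.049]
ft_force: [0.8, 0.4, 0.2]
gripper_width: -0.003
grip_force: 0.0
```

Request:
servo_tool --pt "-0.006 0.118 0 0.016 -0.057 0 0" --pt "-0.006 0.118 0 0.016 -0.057 0 0" --pt "-0.006 0.118 0 0.016 -0.057 0 0" --pt "0 0 0 0.016 -0.057 0 0" --pt "0 0 0 0.016 -0.057 -0.01 0" --pt "0 0 0 0.016 -0.057 -0.05 0" --pt "0 0 0 0 0 -0.03 0" --pt "0 0 0 0 0 0 0"

```text
time_s: 13.58
tcp_pos: [0.6017, -0.3156, 0.0804]
ee_rot: [-3.138, 0.002, 0.048]
ft_force: [-0.3, 0.1, 0.7]
gripper_width: 0.003
grip_force: 0.0
```

The gripper closed empty, so I probably gripped too high. I'll look for the tile.

```bash
python3 - <<'E'
from seg import *
t=cam('top'); print('top',onplate(t)); s=cam('scene'); print('scene',onplate(s,amin=20))
print(blues(t,.014))
save(s,'s2.png')
E
```

```text
top [(array([ -2.7, -14.9]), np.float32(-1.6), array([34., 35.]))]
scene [(array([  3.3, -10.8]), np.float32(-3.8), array([37., 38.]))]
[(np.int32(3330), array([ 0.5413, -0.1878]), np.float32(0.7), array([248., 125.]), array([324.4, 202.6])), (np.int32(163), array([0.5353, 0.0012]), np.float32(1.4), array([36., 36.]), array([261.9, 203.2])), (np.int32(145), array([0.5133, 0.296 ]), np.float32(-13.0), array([36., 37.]), array([164.6, 207.8])), (np.int32(151), array([0.4021, 0.2916]), np.float32(3.4), array([36., 36.]), array([163.4, 244.8])), (np.int32(166), array([ 0.3011, -0.5766]), np.float32(11.3), array([47., 29.]), array([458.4, 287.8]))]
```

View pics/s2.png

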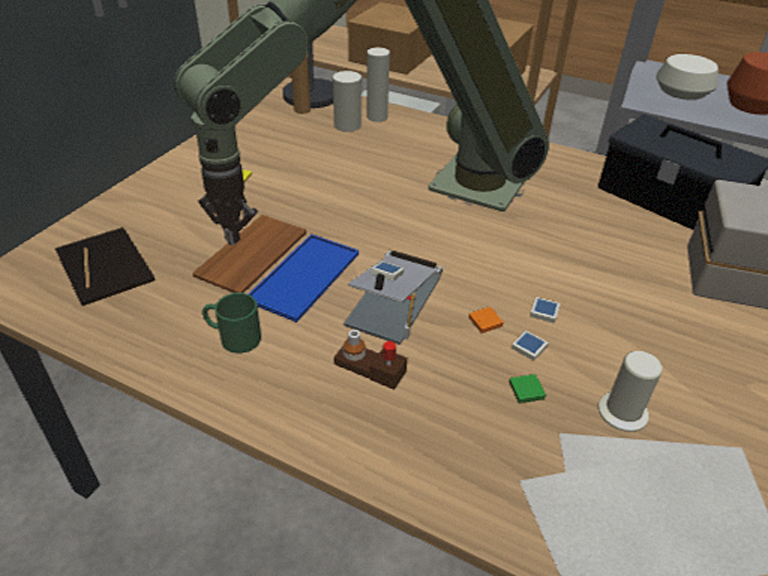

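The tile was only nudged across the raised plate, to about (385,270) in the scene view, and it still lies flat. I'll return and grip lower.

```bash
cat >> seg.py <<'E'
def to(p,tilt=False,yaw=None):
    o=ctrl.observe(); q=o['tcp_pos']
    print('shift mm',np.round((np.array(p)-q)*1000,1),'tcp',np.round(q,4),'rpy',np.round(o['ee_rot'],3),'ft',np.round(o['ft_force'],1),'w',round(o['gripper_width'],3))
def pl(a,b,c): return spot+u*a+ey*b+n_*c
E
python3 - <<'E'
from seg import *
to(pl(-.002,-.0135,.055)); print(spot,n_)
E
```

```text
shift mm [-90.7 316.5  44.4] tcp [ 0.6039 -0.3158  0.084 ] rpy [-3.141 -0.004  0.049] ft [0.6 0.7 1.3] w -0.0
[0.533488   0.01523495 0.07755749] [-0.34899259 -0.01816399  0.93694943]
```

Request:
servo_tool --pt "0 0 0 0 0.02 0.06 0.072" --pt "0 0 0 -0.015 0.055 0.025 0.072" --pt "0.006 -0.117 0 -0.019 0.055 0 0.072" --pt "0.006 -0.117 0 -0.019 0.055 0 0.072" --pt "0.006 -0.117 0 -0.019 0.055 0 0.072" --pt "0 0 0 -0.019 0.055 0 0.072" --pt "0 0 0 0 0.022 -0.02 0.072" --pt "0 0 0 0 0 -0.02 0.072" --pt "0 0 0 0 0 0 0.072"

```text
time_s: 14.8
tcp_pos: [0.512, 0.0019, 0.1278]
ee_rot: [-3.14, -0.354, 0.051]
ft_force: [-0.4, -0.2, 0.1]
gripper_width: 0.842
grip_force: 0.0
```

```bash
python3 - <<'E'
from seg import *
w=cam('wrist'); print('wrist',onplate(w)); to(pl(-.002,-.0135,.055));
E
```

```text
wrist [(array([ -2.8, -14.9]), np.float32(-1.8), array([39., 39.]))]
shift mm [ 0.3 -0.8 -0.1] tcp [0.5128 0.0014 0.1285] rpy [-3.14  -0.356  0.05 ] ft [-0.4 -0.6  0.5] w 0.843
```

Request:
servo_tool --pt "0 0 0 0.0065 -0.002 -0.0175 0.072" --pt "0 0 0 0.0065 0.0003 -0.0175 0.072" --pt "0 0 0 0.004 0.0002 -0.0107 0.072" --pt "0 0 0 0 0 0 0.072" --pt "0 0 0 0 0 0 0.072"

```text
time_s: 15.48
tcp_pos: [0.5298, -0.0007, 0.0819]
ee_rot: [-3.14, -0.355, 0.049]
ft_force: [-1.0, -0.1, 0.2]
gripper_width: 0.844
grip_force: 0.0
```

```bash
python3 - <<'E'
from seg import *
to(pl(-.002,-.0148,.003))
E
```

```text
shift mm [ 1.6  1.  -2.2] tcp [ 0.5298 -0.0007  0.0819] rpy [-3.14  -0.355  0.049] ft [-1.  -0.1  0.2] w 0.844
```

Request:
servo_tool --pt "0 0 0 0.0012 0 -0.002 0.072" --pt "0 0 0 0 0 0 0.072" --pt "0 0 0 0 0 0 0.0" --pt "0 0 0 0 0 0 0.0" --pt "0 0 0 0 0 0 0.0"

```text
time_s: 16.1
tcp_pos: [0.5305, -0.0006, 0.0794]
ee_rot: [-3.14, -0.354, 0.049]
ft_force: [-2.7, -0.7, 6.0]
gripper_width: 0.561
grip_force: 61.0
```

Request:
servo_tool --pt "0 0 0 0 0 0 0.0" --pt "0 0 0 -0.0105 0 0.028 0.0" --pt "0 0 0 0 -0.02 0.058 0" --pt "-0.006 0.118 0 0.02 -0.057 0 0" --pt "-0.006 0.118 0 0.02 -0.057 0 0" --pt "-0.006 0.118 0 0.02 -0.057 0 0" --pt "0 0 0 0.02 -0.057 0 0" --pt "0 0 0 0.01 -0.057 -0.03 0" --pt "0 0 0 0 -0.03 -0.05 0" --pt "0 0 0 0 0 0 0" --pt "0 0 0 0 0 0 0"

```text
time_s: 17.48
tcp_pos: [0.61, -0.3328, 0.0866]
ee_rot: [-3.14, 0.001, 0.049]
ft_force: [-1.1, 0.8, 0.6]
gripper_width: 0.554
grip_force: 62.6
```

```bash
python3 - <<'E'
from seg import *
to([.607,-.33,.016])
E
```

```text
shift mm [ -3.    2.8 -70.6] tcp [ 0.61   -0.3328  0.0866] rpy [-3.14e+00  1.00e-03  4.90e-02] ft [-1.1  0.8  0.6] w 0.554
```

Request:
servo_tool --pt "0 0 0 -0.003 0.003 -0.035 0" --pt "0 0 0 0 0 -0.025 0" --pt "0 0 0 0 0 -0.009 0" --pt "0 0 0 0 0 0 0" --pt "0 0 0 0 0 0 0"

```text
time_s: 18.1
tcp_pos: [0.6078, -0.3304, 0.019]
ee_rot: [3.141, -0.002, 0.049]
ft_force: [0.4, 0.2, -0.9]
gripper_width: 0.557
grip_force: 62.6
```

Request:
servo_tool --pt "0 0 0 0 0 -0.002 0" --pt "0 0 0 0 0 -0.001 0" --pt "0 0 0 0 0 0 0.07" --pt "0 0 0 0 0 0 0.07" --pt "0 0 0 0 0 0 0.07" --pt "0 0 0 0 0 0.05 0.07" --pt "0 0 0 0 0 0.06 0.07" --pt "0 0 0 0 0.03 0.06 0.07" --pt "0 0 0 -0.01 0.06 0.01 0.07" --pt "0 0 0 -0.01 0.06 0 0.07" --pt "0 0 0 -0.01 0.06 0 0.07" --pt "0 0 0 -0.01 0.06 0 0.07"

```text
time_s: 19.6
tcp_pos: [0.5661, -0.0605, 0.1901]
ee_rot: [-3.14, 0.001, 0.048]
ft_force: [0.4, 0.3, 0.2]
gripper_width: 0.819
grip_force: 0.0
```

Request:
servo_tool --pt "0 0 -0.06 -0.01 0.06 0 0.072" --pt "0 0 -0.06 -0.01 0.06 0 0.072" --pt "0 0 -0.06 -0.01 0.06 0 0.072" --pt "0 0 -0.05 -0.01 0.06 0 0.072" --pt "0 0 -0.045 -0.01 0.06 0 0.072" --pt "0 0 0 0 0.055 -0.03 0.072" --pt "0 0 0 0 0 -0.05 0.072" --pt "0 0 0 0 0 -0.02 0.072" --pt "0 0 0 0 0 0 0.072"

```text
time_s: 20.72
tcp_pos: [0.5154, 0.2922, 0.0883]
ee_rot: [3.14, 0.004, -0.226]
ft_force: [0.0, 0.5, 0.3]
gripper_width: 0.847
grip_force: 0.0
```

```bash
python3 - <<'E'
from seg import *
to([.5137,.297,.004])
for c in('wrist','top'):
    for b in blues(cam(c),.014):print(c,b)
E
```

```text
shift mm [ -1.7   4.8 -84.3] tcp [0.5154 0.2922 0.0883] rpy [ 3.14   0.004 -0.226] ft [0.  0.5 0.3] w 0.847
wrist (np.int32(2128), array([0.5141, 0.2972]), np.float32(-13.0), array([39., 39.]), array([247.5, 201.8]))
wrist (np.int32(1375), array([0.4029, 0.2937]), np.float32(6.0), array([39., 39.]), array([278.2, 308.3]))
top (np.int32(3398), array([ 0.5412, -0.187 ]), np.float32(-0.0), array([123., 249.]), array([324.8, 203.3]))
top (np.int32(147), array([ 0.6077, -0.3355]), np.float32(-0.5), array([36., 37.]), array([373.6, 181.6]))
top (np.int32(166), array([ 0.3011, -0.5766]), np.float32(11.3), array([47., 29.]), array([458.4, 287.8]))
```

Request:
servo_tool --pt "0 0 0 -0.0015 0.005 -0.04 0.072" --pt "0 0 0 0 0 -0.03 0.072" --pt "0 0 0 0 0 -0.01 0.072" --pt "0 0 0 0 0 0 0.072" --pt "0 0 0 0 0 0 0.072"

```text
time_s: 21.45
tcp_pos: [0.5163, 0.2981, 0.0118]
ee_rot: [-3.138, -0.001, -0.226]
ft_force: [-0.1, 0.3, -0.7]
gripper_width: 0.848
grip_force: 0.0
```

Request:
servo_tool --pt "0 0 0 -0.002 -0.001 -0.006 0.072" --pt "0 0 0 0 0 -0.002 0.072" --pt "0 0 0 0 0 0 0.072" --pt "0 0 0 0 0 0 0" --pt "0 0 0 0 0 0 0" --pt "0 0 0 0 0 0 0" --pt "0 0 0 0 0 0 0"

```text
time_s: 22.32
tcp_pos: [0.5135, 0.2968, 0.0027]
ee_rot: [-3.14, 0.0, -0.226]
ft_force: [-1.1, -0.7, 4.6]
gripper_width: 0.565
grip_force: 62.5
```

Request:
servo_tool --pt "0 0 0 0 0 0.06 0" --pt "0 0 0.07 0 0 0.06 0" --pt "0 0 0.07 0 -0.03 0.055 0" --pt "0 0 0.07 0 -0.055 0 0" --pt "0 0 0.065 0 -0.055 0 0" --pt "0.006 -0.119 0 0 -0.055 0 0" --pt "0.006 -0.119 0 0 -0.055 0 0" --pt "0.006 -0.119 0 0 -0.03 0 0" --pt "0 0 0 0 0 -0.03 0" --pt "0 0 0 0 0 -0.01 0" --pt "0 0 0 0 0 0 0" --pt "0 0 0 0 0 0 0"

```text
time_s: 23.82
tcp_pos: [0.5141, 0.0171, 0.1377]
ee_rot: [-3.14, -0.358, 0.05]
ft_force: [0.4, -0.2, -0.5]
gripper_width: 0.561
grip_force: 62.5
```

```bash
python3 - <<'E'
from seg import *
to(pl(0,0,.008))
E
```

```text
shift mm [ 16.6  -2.  -52.7] tcp [0.5141 0.0171 0.1377] rpy [-3.14  -0.358  0.05 ] ft [ 0.4 -0.2 -0.5] w 0.561
```

Request:
servo_tool --pt "0 0 0 0.0085 -0.002 -0.027 0" --pt "0 0 0 0.0065 0 -0.02 0" --pt "0 0 0 0.002 0 -0.0057 0" --pt "0 0 0 0 0 0 0" --pt "0 0 0 0 0 0 0"

```text
time_s: 24.45
tcp_pos: [0.5306, 0.0148, 0.0854]
ee_rot: [-3.14, -0.358, 0.049]
ft_force: [0.8, -0.1, -0.3]
gripper_width: 0.565
grip_force: 62.6
```

Request:
servo_tool --pt "0 0 0 0.0007 0 -0.0019 0" --pt "0 0 0 0 0 0 0"

```text
time_s: 24.7
tcp_pos: [0.5309, 0.0146, 0.0828]
ee_rot: [-3.14, -0.357, 0.049]
ft_force: [0.9, -0.2, -0.8]
gripper_width: 0.565
grip_force: 62.6
```

Request:
servo_tool --pt "0 0 0 0.0007 0 -0.0019 0" --pt "0 0 0 0 0 0 0"

```text
time_s: 24.95
tcp_pos: [0.5314, 0.0146, 0.0804]
ee_rot: [-3.14, -0.356, 0.049]
ft_force: [0.1, 0.1, -1.2]
gripper_width: 0.561
grip_force: 62.6
```

Request:
servo_tool --pt "0 0 0 0.0003 0 -0.0009 0" --pt "0 0 0 0 0 0 0" --pt "0 0 0 0 0 0 0.068" --pt "0 0 0 0 0 0 0.068" --pt "0 0 0 0 0 0 0.068" --pt "0 0 0 0 0 0 0.068" --pt "0 0 0 -0.01 -0.0005 0.027 0.068" --pt "0 0 0 -0.009 -0.0004 0.024 0.068" --pt "0 0 0 0 0 0 0.068" --pt "0 0 0 0 0 0 0.068" --pt "0 0 0 0 0 0 0.068"

```text
time_s: 26.32
tcp_pos: [0.5124, 0.0138, 0.1296]
ee_rot: [-3.14, -0.354, 0.049]
ft_force: [-0.4, -0.2, 0.2]
gripper_width: 0.797
grip_force: 0.0
```

```bash
python3 - <<'E'
from seg import *
w=cam('wrist'); print('wrist',onplate(w)); t=cam('top'); print('top',onplate(t)); to(pl(-.083,0,.055)); save(w,'w5.png')
for b in blues(t,.014):print(b)
E
```

```text
wrist [(array([-81.4,   0.1]), np.float32(1.6), array([40., 39.]))]
top []
shift mm [-75.9  -3.6 -29.7] tcp [0.5125 0.0138 0.1297] rpy [-3.14  -0.355  0.049] ft [-0.6 -0.8  0.6] w 0.796
(np.int32(3398), array([ 0.5412, -0.187 ]), np.float32(-0.0), array([123., 249.]), array([324.8, 203.3]))
(np.int32(148), array([ 0.6073, -0.3351]), np.float32(1.3), array([37., 36.]), array([373.6, 181.7]))
(np.int32(151), array([0.4021, 0.2916]), np.float32(3.4), array([36., 36.]), array([163.4, 244.8]))
(np.int32(165), array([ 0.3011, -0.5764]), np.float32(11.3), array([47., 28.]), array([458.3, 287.8]))
```

Request:
servo_tool --pt "0 0 0 -0.038 -0.0017 -0.014 0.072" --pt "0 0 0 -0.037 -0.0018 -0.014 0.072" --pt "0 0 0 0 0 0 0.072" --pt "0 0 0 0 0 0 0.072"

```text
time_s: 26.92
tcp_pos: [0.4389, 0.0102, 0.103]
ee_rot: [-3.14, -0.358, 0.049]
ft_force: [1.3, 0.3, 0.1]
gripper_width: 0.843
grip_force: 0.0
```

```bash
python3 - <<'E'
from seg import *
w=cam('wrist'); print('wrist',onplate(w)); to(pl(-.082,0,.003)); print(ctrl.observe()['joints'])
E
```

```text
wrist [(array([-81.7,   0. ]), np.float32(1.8), array([39., 39.]))]
shift mm [ 16.3   1.  -51.5] tcp [0.4394 0.0102 0.1033] rpy [-3.14  -0.358  0.049] ft [ 0.  -0.5  0.7] w 0.842
[-0.02213296  0.11448948  2.2946207   0.07229139  0.37592623  1.43724728]
```

Request:
servo_tool --pt "0 0 0 0.008 0.001 -0.025 0.072" --pt "0 0 0 0.006 0 -0.019 0.072" --pt "0 0 0 0.0023 0 -0.0065 0.072" --pt "0 0 0 0 0 0 0.072" --pt "0 0 0 0 0 0 0.072"

```text
time_s: 27.6
tcp_pos: [0.4547, 0.0112, 0.0528]
ee_rot: [-3.14, -0.358, 0.049]
ft_force: [0.2, 0.7, -0.7]
gripper_width: 0.845
grip_force: 0.0
```

```bash
python3 - <<'E'
from seg import *
to(pl(-.082,0,.003)); print(ctrl.observe()['joints'])
E
```

```text
shift mm [ 1.  -0.1 -1.1] tcp [0.4547 0.0112 0.0528] rpy [-3.14  -0.358  0.049] ft [ 0.2  0.7 -0.7] w 0.845
[-0.01820272  0.237402    2.33351009  0.11825561  0.21527061  1.3926398 ]
```

Request:
servo_tool --pt "0 0 0 0 0 0 0" --pt "0 0 0 0 0 0 0" --pt "0 0 0 0 0 0 0" --pt "0 0 0 0 0 0 0" --pt "0 0 0 -0.008 0 0.025 0" --pt "0 0 0 -0.006 0 0.03 0" --pt "0 0 0 0.03 0 0.05 0" --pt "-0.006 0.118 0 0.04 -0.05 0 0" --pt "-0.006 0.118 0 0.04 -0.05 0 0" --pt "-0.006 0.118 0 0.04 -0.05 0 0" --pt "0 0 0 0.02 -0.05 -0.03 0" --pt "0 0 0 0 0 0 0"

```text
time_s: 29.1
tcp_pos: [0.6068, -0.188, 0.1237]
ee_rot: [-3.139, 0.003, 0.045]
ft_force: [-1.5, 0.8, -1.3]
gripper_width: 0.557
grip_force: 62.8
```

```bash
python3 - <<'E'
from seg import *
to([.617,-.187,.02]) 
E
```

```text
shift mm [  10.2    1.  -103.7] tcp [ 0.6068 -0.188   0.1237] rpy [-3.139e+00  3.000e-03  4.500e-02] ft [-1.5  0.8 -1.3] w 0.557
```

Request:
servo_tool --pt "0 0 0 0.01 0.001 -0.05 0" --pt "0 0 0 0 0 -0.04 0" --pt "0 0 0 0 0 -0.014 0" --pt "0 0 0 0 0 0 0" --pt "0 0 0 0 0 0 0"

```text
time_s: 29.72
tcp_pos: [0.6184, -0.1843, 0.0253]
ee_rot: [3.141, -0.005, 0.049]
ft_force: [-0.0, -0.1, -0.6]
gripper_width: 0.561
grip_force: 62.7
```

Request:
servo_tool --pt "0 0 0 -0.001 -0.003 -0.01 0" --pt "0 0 0 0 0 -0.005 0" --pt "0 0 0 0 0 -0.0015 0" --pt "0 0 0 0 0 0 0" --pt "0 0 0 0 0 0 0"

```text
time_s: 30.35
tcp_pos: [0.6161, -0.1876, 0.0099]
ee_rot: [-3.141, -0.003, 0.048]
ft_force: [-6.7, 0.4, 17.3]
gripper_width: 0.559
grip_force: 64.7
```

Request:
servo_tool --pt "0 0 0 0 0 0 0.068" --pt "0 0 0 0 0 0 0.068" --pt "0 0 0 0 0 0 0.068" --pt "0 0 0 0 0 0.05 0.07" --pt "0 0 0 0 0 0.06 0.07" --pt "0 0 0 -0.02 0.03 0.06 0.07" --pt "0 0 0 -0.025 0.06 0.02 0.07" --pt "0 0 0 -0.025 0.06 0 0.07" --pt "0 0 0 -0.025 0.06 0 0.07" --pt "0 0 0 -0.025 0.06 0 0.07" --pt "0 0 0 -0.025 0.06 0 0.072" --pt "0 0 0.02 -0.025 0.06 0 0.072"

```text
time_s: 31.85
tcp_pos: [0.4543, 0.1849, 0.1885]
ee_rot: [-3.14, -0.002, 0.069]
ft_force: [0.5, 0.3, 0.1]
gripper_width: 0.841
grip_force: 0.0
```

Request:
servo_tool --pt "0 0 0 -0.025 0.06 0 0.072" --pt "0 0 0 -0.02 0.03 -0.03 0.072" --pt "0 0 0 0 0 -0.05 0.072" --pt "0 0 0 0 0 -0.03 0.072" --pt "0 0 0 0 0 0 0.072"

```text
time_s: 32.48
tcp_pos: [0.4095, 0.2701, 0.0766]
ee_rot: [3.14, 0.003, 0.069]
ft_force: [-0.6, -0.7, 0.2]
gripper_width: 0.844
grip_force: 0.0
```

```bash
python3 - <<'E'
from seg import *
to([.4028,.2935,.003])
for c in('wrist','top'):
    for b in blues(cam(c),.014):print(c,b)
w=cam('scene');save(w,'s3.png')
E
```

```text
shift mm [ -6.7  23.4 -73.6] tcp [0.4095 0.2701 0.0766] rpy [3.14e+00 3.00e-03 6.90e-02] ft [-0.6 -0.7  0.2] w 0.844
wrist (np.int32(2284), array([0.403 , 0.2937]), np.float32(5.8), array([39., 39.]), array([222.7, 210.2]))
top (np.int32(3111), array([ 0.5412, -0.187 ]), np.float32(-0.0), array([123., 249.]), array([324.8, 205.6]))
top (np.int32(145), array([ 0.6177, -0.1882]), np.float32(1.3), array([34., 36.]), array([325.5, 177.5]))
top (np.int32(148), array([ 0.6077, -0.3355]), np.float32(-0.5), array([36., 37.]), array([373.7, 181.6]))
top (np.int32(166), array([ 0.3011, -0.5766]), np.float32(11.3), array([47., 29.]), array([458.4, 287.8]))
```

Request:
servo_tool --pt "0 0 0.03 -0.0065 0.023 0 0.072" --pt "0 0 0 0 0 -0.04 0.072" --pt "0 0 0 0 0 -0.02 0.072" --pt "0 0 0 0 0 -0.006 0.072" --pt "0 0 0 0 0 0 0.072" --pt "0 0 0 0 0 0 0.072"

```text
time_s: 33.38
tcp_pos: [0.4056, 0.2944, 0.0138]
ee_rot: [-3.139, -0.004, 0.099]
ft_force: [-0.5, 0.3, -0.8]
gripper_width: 0.842
grip_force: 0.0
```

Request:
servo_tool --pt "0 0 0 -0.0025 -0.0008 -0.008 0.072" --pt "0 0 0 0 0 -0.002 0.072" --pt "0 0 0 0 0 0 0.072" --pt "0 0 0 0 0 0 0" --pt "0 0 0 0 0 0 0" --pt "0 0 0 0 0 0 0" --pt "0 0 0 0 0 0 0"

```text
time_s: 34.25
tcp_pos: [0.4024, 0.2933, 0.0031]
ee_rot: [-3.14, -0.003, 0.099]
ft_force: [-1.0, -0.4, 5.0]
gripper_width: 0.56
grip_force: 62.4
```

Request:
servo_tool --pt "0 0 0 0 0 0.06 0" --pt "0 0 -0.025 0 0 0.06 0" --pt "0 0 -0.025 0.02 -0.03 0.055 0" --pt "0 0 0 0.02 -0.055 0 0" --pt "0.006 -0.119 0 0.02 -0.055 0 0" --pt "0.006 -0.119 0 0.02 -0.055 0 0" --pt "0.006 -0.119 0 0.02 -0.055 0 0" --pt "0 0 0 0.012 -0.03 0 0" --pt "0 0 0 0 0 -0.03 0" --pt "0 0 0 0 0 -0.01 0" --pt "0 0 0 0 0 0 0" --pt "0 0 0 0 0 0 0"

```text
time_s: 35.75
tcp_pos: [0.5138, 0.0151, 0.1356]
ee_rot: [-3.14, -0.361, 0.05]
ft_force: [-0.8, 0.0, -0.6]
gripper_width: 0.564
grip_force: 62.7
```

```bash
python3 - <<'E'
from seg import *
to(pl(0,0,.006))
E
```

```text
shift mm [ 17.6   0.  -52.5] tcp [0.5138 0.0151 0.1356] rpy [-3.14  -0.361  0.05 ] ft [-0.8  0.  -0.6] w 0.564
```

Request:
servo_tool --pt "0 0 0 0.009 0 -0.027 0" --pt "0 0 0 0.0065 0 -0.02 0" --pt "0 0 0 0.002 0 -0.0055 0" --pt "0 0 0 0 0 0 0" --pt "0 0 0 0 0 0 0"

```text
time_s: 36.38
tcp_pos: [0.5312, 0.0147, 0.0834]
ee_rot: [-3.14, -0.361, 0.049]
ft_force: [-0.2, -0.3, -0.4]
gripper_width: 0.565
grip_force: 62.7
```

Request:
servo_tool --pt "0 0 0 0.0007 0 -0.0019 0" --pt "0 0 0 0 0 0 0"

```text
time_s: 36.62
tcp_pos: [0.5314, 0.0146, 0.0808]
ee_rot: [-3.14, -0.36, 0.049]
ft_force: [0.3, 0.0, -0.5]
gripper_width: 0.563
grip_force: 62.7
```

Request:
servo_tool --pt "0 0 0 0.0005 0 -0.0013 0" --pt "0 0 0 0 0 0 0" --pt "0 0 0 0 0 0 0.068" --pt "0 0 0 0 0 0 0.068" --pt "0 0 0 0 0 0 0.068" --pt "0 0 0 0 0 0 0.068" --pt "0 0 0 -0.01 -0.0005 0.027 0.068" --pt "0 0 0 -0.009 -0.0004 0.024 0.068" --pt "0 0 0 0 0 0 0.068" --pt "0 0 0 0 0 0 0.068" --pt "0 0 0 0 0 0 0.068"

```text
time_s: 38.0
tcp_pos: [0.5125, 0.0137, 0.1291]
ee_rot: [-3.14, -0.357, 0.049]
ft_force: [-0.3, -0.2, 0.1]
gripper_width: 0.796
grip_force: 0.0
```

```bash
python3 - <<'E'
from seg import *
w=cam('wrist'); print('wrist',onplate(w)); to(pl(-.0,0,.055));to(pl(-.082,0,.055));t=cam('top')
for b in blues(t,.014):print(b)
E
```

```text
wrist [(array([-81.9,  -1.5]), np.float32(-0.2), array([39., 39.]))]
shift mm [ 1.7  0.5 -0.1] tcp [0.5126 0.0137 0.1292] rpy [-3.14  -0.357  0.049] ft [ 0.6  1.3 -0.8] w 0.797
shift mm [-75.   -3.5 -28.7] tcp [0.5126 0.0137 0.1292] rpy [-3.14  -0.357  0.049] ft [ 0.6  1.3 -0.8] w 0.797
(np.int32(3111), array([ 0.5412, -0.187 ]), np.float32(-0.0), array([123., 249.]), array([324.8, 205.6]))
(np.int32(145), array([ 0.6177, -0.1882]), np.float32(1.3), array([34., 36.]), array([325.5, 177.5]))
(np.int32(148), array([ 0.6077, -0.3355]), np.float32(-0.5), array([36., 37.]), array([373.7, 181.6]))
(np.int32(166), array([ 0.3011, -0.5766]), np.float32(11.3), array([47., 29.]), array([458.4, 287.8]))
```

Request:
servo_tool --pt "0 0 0 -0.038 -0.0017 -0.014 0.072" --pt "0 0 0 -0.037 -0.0018 -0.014 0.072" --pt "0 0 0 0 0 0 0.072" --pt "0 0 0 0.008 0 -0.025 0.072" --pt "0 0 0 0.006 0 -0.019 0.072" --pt "0 0 0 0.0023 0 -0.006 0.072" --pt "0 0 0 0 0 0 0.072" --pt "0 0 0 0 0 0 0.072"

```text
time_s: 39.1
tcp_pos: [0.4547, 0.0102, 0.0528]
ee_rot: [-3.14, -0.361, 0.049]
ft_force: [0.6, -0.2, 0.3]
gripper_width: 0.846
grip_force: 0.0
```

```bash
python3 - <<'E'
from seg import *
to(pl(-.082,-.0012,.003))
E
```

```text
shift mm [ 1.  -0.2 -1.1] tcp [0.4547 0.0102 0.0528] rpy [-3.14  -0.361  0.049] ft [ 0.6 -0.2  0.3] w 0.846
```

Now I grip it and move towards the tray centre, aiming for (.542,-.187).

Request:
servo_tool --pt "0 0 0 0 0 0 0" --pt "0 0 0 0 0 0 0" --pt "0 0 0 0 0 0 0" --pt "0 0 0 0 0 0 0" --pt "0 0 0 -0.008 0 0.025 0" --pt "0 0 0 -0.006 0 0.03 0" --pt "0 0 0 0.02 0 0.05 0" --pt "-0.006 0.12 0 0.027 -0.05 0 0" --pt "-0.006 0.12 0 0.027 -0.05 0 0" --pt "-0.006 0.12 0 0.027 -0.05 0 0" --pt "0 0 0 0 -0.048 -0.03 0" --pt "0 0 0 0 0 0 0"

```text
time_s: 40.6
tcp_pos: [0.5398, -0.1901, 0.1245]
ee_rot: [-3.139, 0.006, 0.045]
ft_force: [-0.2, 0.4, -0.7]
gripper_width: 0.557
grip_force: 63.3
```

```bash
python3 - <<'E'
from seg import *
to([.542,-.187,.009]) 
E
```

```text
shift mm [   2.2    3.1 -115.5] tcp [ 0.5398 -0.1901  0.1245] rpy [-3.139  0.006  0.045] ft [-0.2  0.4 -0.7] w 0.557
```

Request:
servo_tool --pt "0 -0.004 0 0.002 0.002 -0.045 0" --pt "0 0 0 0 0 -0.04 0" --pt "0 0 0 0 0 -0.015 0" --pt "0 0 0 0 0 -0.006 0" --pt "0 0 0 0 0 0 0" --pt "0 0 0 0 0 0 0"

```text
time_s: 41.35
tcp_pos: [0.5441, -0.186, 0.0226]
ee_rot: [-3.142, -0.005, 0.049]
ft_force: [0.1, -0.1, -1.3]
gripper_width: 0.554
grip_force: 63.3
```

Request:
servo_tool --pt "0 0 0 -0.001 -0.001 -0.008 0" --pt "0 0 0 0 0 -0.005 0" --pt "0 0 0 0 0 -0.001 0" --pt "0 0 0 0 0 0 0" --pt "0 0 0 0 0 0 0.068" --pt "0 0 0 0 0 0 0.068" --pt "0 0 0 0 0 0 0.068" --pt "0 0 0 0 0 0.05 0.068" --pt "0 0 0 0 0 0.06 0.05" --pt "0 0 0 0.01 0.03 0.06 0.04" --pt "0 0 0 0.02 0.04 0.03 0.04"

```text
time_s: 42.72
tcp_pos: [0.5723, -0.1195, 0.2057]
ee_rot: [3.141, -0.007, 0.046]
ft_force: [1.1, -0.1, -0.2]
gripper_width: 0.471
grip_force: 0.0
```

Request:
servo_tool --pt "0 0 0 0.03 0.05 0 0.04" --pt "0 0 0 0.03 0.05 0 0.04" --pt "0 0 0 0.02 0.05 0 0.04" --pt "0 0 0 0 0.05 0 0.04" --pt "0 0 0 0 0 0 0.04" --pt "0 0 0 0 0 0 0.04"

```text
time_s: 43.48
tcp_pos: [0.6512, 0.0806, 0.2019]
ee_rot: [-3.141, -0.002, 0.049]
ft_force: [0.1, -0.9, 0.2]
gripper_width: 0.472
grip_force: 0.0
```

```bash
python3 - <<'E'
from seg import *
to([.705,.093,.055]); w=cam('wrist');save(w,'w6.png'); import pickle; pickle.dump(w,open('w6.pkl','wb'))
for b in blues(cam('top'),.014):print(b)
print(proj(w,[.705,.093,.078])*1.5,proj(w,[.7053,.023,.073])*1.5)
E
```

```text
shift mm [  53.8   12.4 -146.9] tcp [0.6512 0.0806 0.2019] rpy [-3.141e+00 -2.000e-03  4.900e-02] ft [ 0.1 -0.9  0.2] w 0.472
(np.int32(2830), array([ 0.5412, -0.187 ]), np.float32(-0.0), array([123., 249.]), array([324.7, 206. ]))
(np.int32(145), array([ 0.6177, -0.1882]), np.float32(1.3), array([34., 36.]), array([325.5, 177.5]))
(np.int32(147), array([ 0.6073, -0.3351]), np.float32(1.3), array([37., 36.]), array([373.6, 181.6]))
(np.int32(156), array([ 0.5429, -0.1884]), np.float32(1.4), array([36., 36.]), array([325.3, 202.2]))
(np.int32(165), array([ 0.3011, -0.5764]), np.float32(11.3), array([47., 28.]), array([458.3, 287.8]))
[364.15104282 190.12852523] [475.25564748 194.34479684]
```

View pics/w6.png

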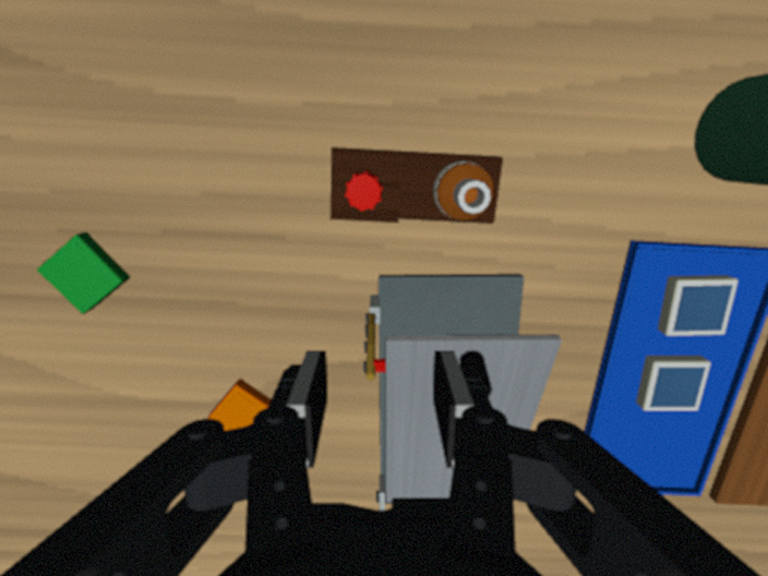

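The cap is at (364,191) and the neck at (473,195), both within 2 px of prediction. Both slid tiles lie in the tray.

Request:
servo_tool --pt "0 0 0 0.027 0.006 0 0.04" --pt "0 0 0 0.027 0.006 0 0.04" --pt "0 0 0 0 0 -0.05 0.04" --pt "0 0 0 0 0 -0.04 0.04" --pt "0 0 0 0 0 0 0.04" --pt "0 0 0 0 0 0 0.04"

```text
time_s: 44.32
tcp_pos: [0.7066, 0.0921, 0.1144]
ee_rot: [-3.14, -0.006, 0.048]
ft_force: [-0.4, -1.1, 0.8]
gripper_width: 0.468
grip_force: 0.0
```

```bash
python3 - <<'E'
from seg import *
import pickle
v=pickle.load(open('w6.pkl','rb')); print(onz(v,364/1.5,191/1.5,.078),onz(v,473/1.5,195/1.5,.073))
to([.705,.093,.055]); w=cam('wrist'); pickle.dump(w,open('w7.pkl','wb'))
im=w['image']; hsv=cv2.cvtColor(im,cv2.COLOR_RGB2HSV)
m=cv2.inRange(hsv,(0,150,150),(8,255,255)); n,l,st,c=cv2.connectedComponentsWithStats(m); i=1+np.argmax(st[1:,4]); print(st[i],c[i],onz(w,*c[i],.078),proj(w,[.705,.093,.078]))
cv2.imwrite('pics/w7.png',cv2.resize(im[:,:,::-1],None,fx=1.5,fy=1.5))
E
```

```text
[0.70446757 0.09307362 0.078     ] [0.70482565 0.02437429 0.073     ]
shift mm [ -1.6   0.9 -59.4] tcp [0.7066 0.0921 0.1144] rpy [-3.14  -0.006  0.048] ft [-0.4 -1.1  0.8] w 0.468
[235 209  33  28 674] [250.77299703 222.75222552] [0.70415125 0.09380059 0.078     ] [251.97873006 221.68557096]
```

View pics/w7.png

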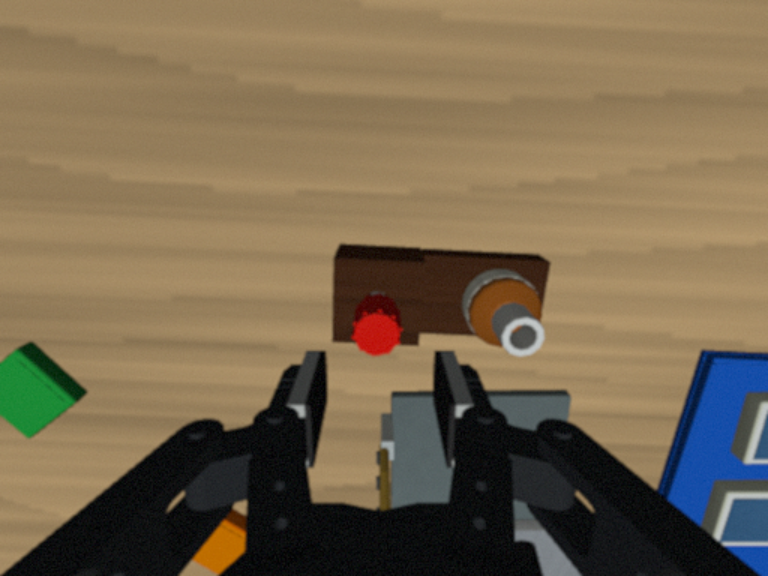

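The cap top is at (376,332) and the neck ring at (522,336). I descend onto the cap next.

Request:
servo_tool --pt "0 0.004 0 -0.002 0.001 -0.03 0.04" --pt "0 0 0 0 0 -0.02 0.04" --pt "0 0 0 0 0 -0.005 0.04" --pt "0 0 0 0 0 0 0.04" --pt "0 0 0 0 0 0 0.04"

```text
time_s: 45.0
tcp_pos: [0.7044, 0.0939, 0.0592]
ee_rot: [-3.14, -0.002, 0.049]
ft_force: [0.1, -0.6, 0.2]
gripper_width: 0.47
grip_force: 0.0
```

```bash
python3 - <<'E'
from seg import *
import pickle
to([.7045,.0935,.055]); v=pickle.load(open('w7.pkl','rb')); print(onz(v,522/1.5,336/1.5,.073))
E
```

```text
shift mm [ 0.1 -0.4 -4.2] tcp [0.7044 0.0939 0.0592] rpy [-3.14e+00 -2.00e-03  4.90e-02] ft [ 0.1 -0.6  0.2] w 0.47
[0.70417979 0.02419616 0.073     ]
```

Request:
servo_tool --pt "0 0 0 0 0 -0.003 0.04" --pt "0 0 0 0 0 0 0.04" --pt "0 0 0 0 0 0 0" --pt "0 0 0 0 0 0 0" --pt "0 0 0 0 0 0 0" --pt "0 0 0 0 0 0 0"

```text
time_s: 45.75
tcp_pos: [0.7035, 0.0939, 0.0547]
ee_rot: [-3.14, 0.001, 0.049]
ft_force: [-1.1, -0.1, 1.3]
gripper_width: 0.235
grip_force: 58.6
```

Request:
servo_tool --pt "0 0 0 0 0 0.03 0" --pt "0 0 0 0 0 0.04 0" --pt "0 0 0 0 0 0.035 0" --pt "0 0 0 0 -0.035 0 0" --pt "0 0 0 0 -0.03 0 0" --pt "0 0 0 0 0 0 0" --pt "0 0 0 0 0 0 0"

```text
time_s: 46.62
tcp_pos: [0.7033, 0.0294, 0.1592]
ee_rot: [-3.14, 0.002, 0.049]
ft_force: [-0.9, 0.5, -0.8]
gripper_width: 0.234
grip_force: 58.7
```

```bash
python3 - <<'E'
from seg import *
import pickle
to([.7047,.0242,.09]); w=cam('wrist'); pickle.dump(w,open('w8.pkl','wb')); s=cam('scene')
c=proj(s,[.7047,.0242,.12])
cr=s['image'][int(c[1])-60:int(c[1])+60,int(c[0])-60:int(c[0])+60]
a=cv2.resize(cr[:,:,::-1],(400,400),interpolation=cv2.INTER_CUBIC)
b=cv2.resize(w['image'][150:350,150:350,::-1],(400,400),interpolation=cv2.INTER_CUBIC)
cv2.imwrite('pics/c8.png',np.hstack([a,b])); print(c)
E
```

```text
shift mm [  1.4  -5.2 -69.2] tcp [0.7033 0.0294 0.1592] rpy [-3.14e+00  2.00e-03  4.90e-02] ft [-0.9  0.5 -0.8] w 0.234
[235.34307565 208.72595274]
```

View pics/c8.png

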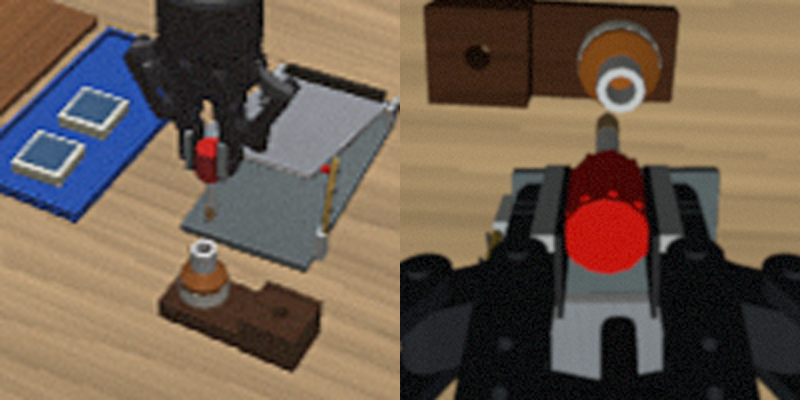

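The cap is held. In the wrist crop (right half of c8.png) the rod tip is at (607,118) and the neck ring at (621,88). I'll compute how far apart they are.

```bash
python3 - <<'E'
from seg import *
import pickle
w=pickle.load(open('w8.pkl','rb'))
f=lambda x,y:((x-400)/2+150,y/2+150)
print('tip',onz(w,*f(607,116),.104),'neck',onz(w,*f(621,87),.073),'captop',onz(w,*f(607,237),.182))
E
```

```text
tip [0.70411299 0.02937744 0.104     ] neck [0.70520848 0.02342518 0.073     ] captop [0.70366496 0.0293385  0.182     ]
```

Request:
servo_tool --pt "0 0 0 0.001 -0.0055 0 0" --pt "0 0 0 0 0 -0.015 0" --pt "0 0 0 0 0 -0.007 0" --pt "0 0 0 0 0 0 0" --pt "0 0 0 0 0 0 0"

```text
time_s: 47.35
tcp_pos: [0.7045, 0.0234, 0.1375]
ee_rot: [-3.14, 0.001, 0.049]
ft_force: [0.1, 0.2, -0.3]
gripper_width: 0.238
grip_force: 58.7
```

```bash
python3 - <<'E'
from seg import *
to([.7043,.0239,.0777])
E
```

```text
shift mm [ -0.2   0.5 -59.8] tcp [0.7045 0.0234 0.1375] rpy [-3.14e+00  1.00e-03  4.90e-02] ft [ 0.1  0.2 -0.3] w 0.238
```

Request:
servo_tool --pt "0 0 0 0 0.0005 -0.01 0" --pt "0 0 0 0 0 -0.01 0" --pt "0 0 0 0 0 0 0"

```text
time_s: 47.72
tcp_pos: [0.7035, 0.0238, 0.1159]
ee_rot: [-3.14, 0.004, 0.049]
ft_force: [0.4, -0.3, -0.7]
gripper_width: 0.235
grip_force: 58.7
```

Tip in, no contact force. Continuing.

Request:
servo_tool --pt "0 0 0 0.0005 0 -0.012 0" --pt "0 0 0 0 0 -0.012 0" --pt "0 0 0 0 0 -0.008 0" --pt "0 0 0 0 0 0 0" --pt "0 0 0 0 0 0 0"

```text
time_s: 48.35
tcp_pos: [0.7052, 0.0238, 0.0857]
ee_rot: [-3.14, 0.0, 0.049]
ft_force: [-0.5, 0.9, 0.6]
gripper_width: 0.232
grip_force: 58.7
```

Request:
servo_tool --pt "0 0 0 0 0 -0.005 0" --pt "0 0 0 0 0 -0.002 0" --pt "0 0 0 0 0 0 0" --pt "0 0 0 0 0 0 0"

```text
time_s: 48.85
tcp_pos: [0.705, 0.0239, 0.0786]
ee_rot: [-3.14, 0.001, 0.049]
ft_force: [-0.4, -0.4, -0.5]
gripper_width: 0.233
grip_force: 58.7
```

Request:
servo_tool --pt "0 0 0 0 0 -0.002 0" --pt "0 0 0 0 0 0 0"

```text
time_s: 49.1
tcp_pos: [0.7052, 0.0239, 0.0777]
ee_rot: [-3.14, -0.0, 0.049]
ft_force: [-1.9, -0.2, 4.6]
gripper_width: 0.233
grip_force: 59.5
```

Request:
servo_tool --pt "0 0 0 0 0 0 0.042" --pt "0 0 0 0 0 0 0.042" --pt "0 0 0 0 0 0 0.042" --pt "0 0 0 0 0 0.04 0.042" --pt "0 0 0 0 0 0.06 0.042" --pt "0.006 -0.119 0 -0.04 -0.002 0.02 0.042" --pt "0.006 -0.119 0 -0.05 -0.002 0 0.042" --pt "0.006 -0.119 0 -0.03 -0.002 0 0.042" --pt "0 0 0 0 0 0 0.042" --pt "0 0 0 0 0 0 0.042"

```text
time_s: 50.35
tcp_pos: [0.5858, 0.0178, 0.1975]
ee_rot: [-3.14, -0.358, 0.049]
ft_force: [0.6, -0.0, 0.4]
gripper_width: 0.493
grip_force: 0.0
```

```bash
python3 - <<'E'
from seg import *
to(pl(.075,0,.055)); to(pl(.075,0,.005)); w=cam('wrist')
for z in (.028,):print('knob pred',proj(w,pl(.075,0,z)))
print('cap pred (1.5x)',proj(w,[.7047,.0239,.101])*1.5)
hsv=cv2.cvtColor(w['image'],cv2.COLOR_RGB2HSV)
m=cv2.inRange(hsv,(0,150,150),(8,255,255)); n,l,st,c=cv2.connectedComponentsWithStats(m); i=1+np.argmax(st[1:,4]); print(st[i],c[i]*1.5,onz(w,*c[i],.101))
g=cv2.resize(w['image'][:,:,::-1],None,fx=1.5,fy=1.5);cv2.imwrite('pics/w9.png',g)
E
```

```text
shift mm [ -1.3   0.1 -42.2] tcp [0.5858 0.0178 0.1975] rpy [-3.14  -0.358  0.049] ft [ 0.6 -0.   0.4] w 0.493
shift mm [ 16.2   1.  -89.1] tcp [0.5858 0.0178 0.1975] rpy [-3.14  -0.358  0.049] ft [ 0.6 -0.   0.4] w 0.493
knob pred [253.21480994 222.41749241]
cap pred (1.5x) [379.63919534 150.07072765]
[241  88  25  23 412] [379.41990291 148.04126214] [0.70596391 0.0240973  0.101     ]
```

View pics/w9.png

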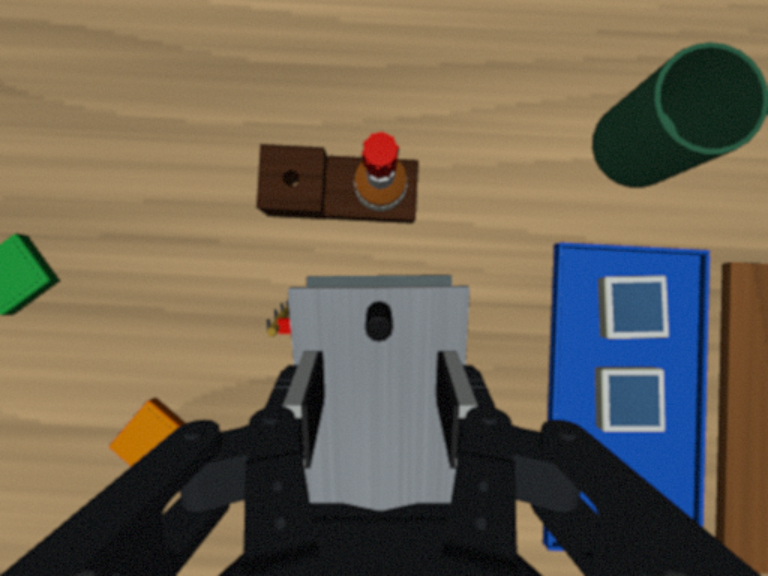

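The cap sits on the neck at (380,148), as predicted. The knob is ahead at (379,325). I'll move onto it and grip.

Request:
servo_tool --pt "0 0 0 -0.001 0 -0.04 0.042" --pt "0 0 0 0.006 0.0003 -0.016 0.042" --pt "0 0 0 0.006 0.0003 -0.016 0.042" --pt "0 0 0 0.005 0.0003 -0.013 0.042" --pt "0 0 0 0 0 0 0.042" --pt "0 0 0 0 0 0 0.042"

```text
time_s: 51.15
tcp_pos: [0.6014, 0.0188, 0.112]
ee_rot: [-3.14, -0.357, 0.049]
ft_force: [-0.3, 0.1, 0.6]
gripper_width: 0.493
grip_force: 0.0
```

```bash
python3 - <<'E'
from seg import *
to(pl(.075,0,.006))
E
```

```text
shift mm [ 0.2  0.  -2.6] tcp [0.6014 0.0188 0.112 ] rpy [-3.14  -0.357  0.049] ft [-0.3  0.1  0.6] w 0.493
```

Request:
servo_tool --pt "0 0 0 0 0 0 0" --pt "0 0 0 0 0 0 0" --pt "0 0 0 0 0 0 0" --pt "-0.002 0.04 0 0.003 0.0002 -0.0072 0.0" --pt "-0.002 0.04 0 0.0029 0.0002 -0.0073 0.0" --pt "-0.002 0.04 0 0.0025 0.0001 -0.0074 0.0" --pt "-0.002 0.04 0 0.0022 0.0001 -0.0075 0.0" --pt "-0.002 0.04 0 0.0019 0.0001 -0.0076 0.0" --pt "-0.002 0.04 0 0.0016 0.0001 -0.0076 0.0" --pt "-0.002 0.04 0 0.0013 0.0001 -0.0077 0.0" --pt "-0.002 0.04 0 0.001 0 -0.0078 0.0"

```text
time_s: 52.52
tcp_pos: [0.6178, 0.0204, 0.0532]
ee_rot: [-3.139, -0.037, 0.048]
ft_force: [-3.9, 3.8, 11.4]
gripper_width: 0.15
grip_force: 59.4
```

Request:
servo_tool --pt "-0.002 0.038 0 0.0006 0 -0.0078 0.0" --pt "0 0 0 0 0 -0.002 0.0" --pt "0 0 0 0 0 0 0.0"

```text
time_s: 52.9
tcp_pos: [0.6183, 0.0204, 0.0487]
ee_rot: [-3.139, -0.001, 0.049]
ft_force: [-12.9, 3.5, 40.1]
gripper_width: 0.154
grip_force: 62.6
```

Request:
servo_tool --pt "0 0 0 0 0 0 0.042" --pt "0 0 0 0 0 0 0.042" --pt "0 0 0 0 0 0 0.042" --pt "0 0 0 0 0 0.05 0.042" --pt "0 0 0 -0.02 0 0.06 0.042" --pt "0 0 0 -0.03 0 0.06 0.042" --pt "0 0 0 -0.03 0 0.06 0.042" --pt "0 0 0 0 0 0.03 0.042" --pt "0 0 0 0 0 0 0.042"

```text
time_s: 54.02
tcp_pos: [0.5433, 0.0195, 0.2949]
ee_rot: [-3.141, -0.003, 0.049]
ft_force: [-0.8, 0.2, -0.5]
gripper_width: 0.49
grip_force: 0.0
```

```bash
python3 - <<'E'
from seg import *
to([.54,.02,.35]); w=cam('wrist'); s=cam('scene')
for th in (0,.03,.06):
    p=[H+ex*(.21*np.cos(th)-.006*np.sin(th))+y*ey+np.array([0,0,.21*np.sin(th)+.006*np.cos(th)]) for y in(.055,-.055)]
    k=H+ex*(.195*np.cos(th)-.034*np.sin(th))+np.array([0,0,.195*np.sin(th)+.034*np.cos(th)])
    print(th,[np.round(proj(s,q)*1.5,1) for q in p],np.round(proj(s,k)*1.5,1),'wrist',np.round(proj(w,k)*1.5,1))
save(s,'s9.png'); cv2.imwrite('pics/c9.png',cv2.resize(s['image'][140:290,120:320,::-1],(800,600),interpolation=cv2.INTER_CUBIC))
t=cam('top')
for b in blues(t,.014):print(b)
E
```

```text
shift mm [-3.3  0.5 55.1] tcp [0.5433 0.0195 0.2949] rpy [-3.141e+00 -3.000e-03  4.900e-02] ft [-0.8  0.2 -0.5] w 0.49
0 [array([397. , 331.1]), array([344.1, 313.4])] [373.8 306.3] wrist [384.2 153.1]
0.03 [array([397.2, 328.6]), array([344.1, 310.9])] [374.1 303.7] wrist [384.2 154.6]
0.06 [array([397.4, 326. ]), array([344.2, 308.3])] [374.4 301. ] wrist [384.3 156.4]
(np.int32(2830), array([ 0.5412, -0.187 ]), np.float32(-0.0), array([123., 249.]), array([323.6, 206.3]))
(np.int32(145), array([ 0.6266, -0.2226]), np.float32(0.0), array([37., 33.]), array([336.5, 174.5]))
(np.int32(148), array([ 0.6077, -0.3355]), np.float32(-0.5), array([36., 37.]), array([373.7, 181.6]))
(np.int32(156), array([ 0.5429, -0.1885]), np.float32(1.4), array([36., 36.]), array([325.3, 202.2]))
(np.int32(165), array([ 0.3011, -0.5764]), np.float32(11.3), array([47., 28.]), array([458.3, 287.8]))
```

View pics/c9.png

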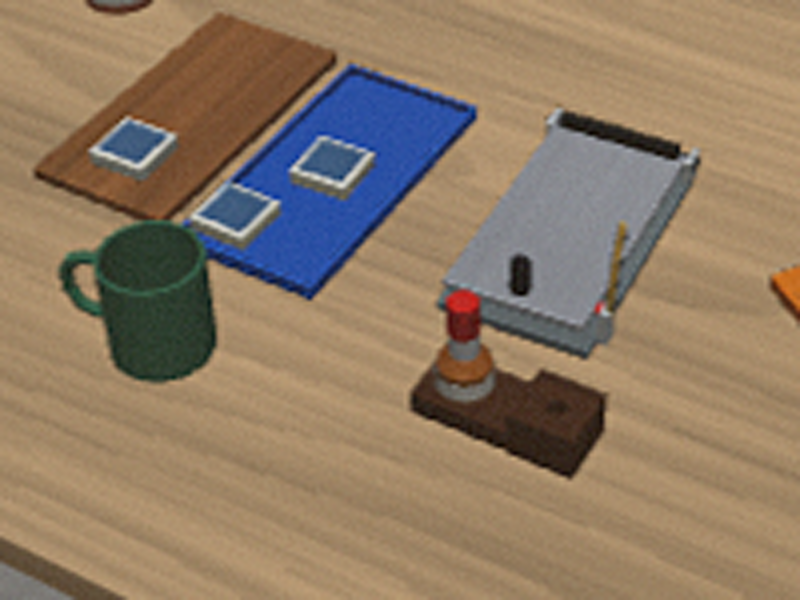

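The ramp is down flat and the cap is home. However, a tile in the tray has been knocked to (237,213) in the crop and now seems to rest on the rim. I'll take a closer look.

Request:
servo_tool --pt "0 0 0 0.005 -0.06 0 0" --pt "0 0 0 0.005 -0.06 -0.02 0" --pt "0 0 0 0.005 -0.06 -0.04 0" --pt "0 0 0 0 -0.06 -0.04 0" --pt "0 0 0 0 0 0 0" --pt "0 0 0 0 0 0 0"

```text
time_s: 54.92
tcp_pos: [0.5563, -0.2029, 0.2025]
ee_rot: [-3.139, 0.004, 0.048]
ft_force: [0.2, 1.4, -0.1]
gripper_width: 0.001
grip_force: 0.0
```

```bash
python3 - <<'E'
from seg import *
import pickle
to([.62,-.25,.02]); w=cam('wrist'); save(w,'w10.png'); pickle.dump(w,open('w10.pkl','wb'))
E
```

```text
shift mm [  63.7  -47.1 -182.5] tcp [ 0.5563 -0.2029  0.2025] rpy [-3.139  0.004  0.048] ft [ 0.2  1.4 -0.1] w 0.001
```

View pics/w10.png

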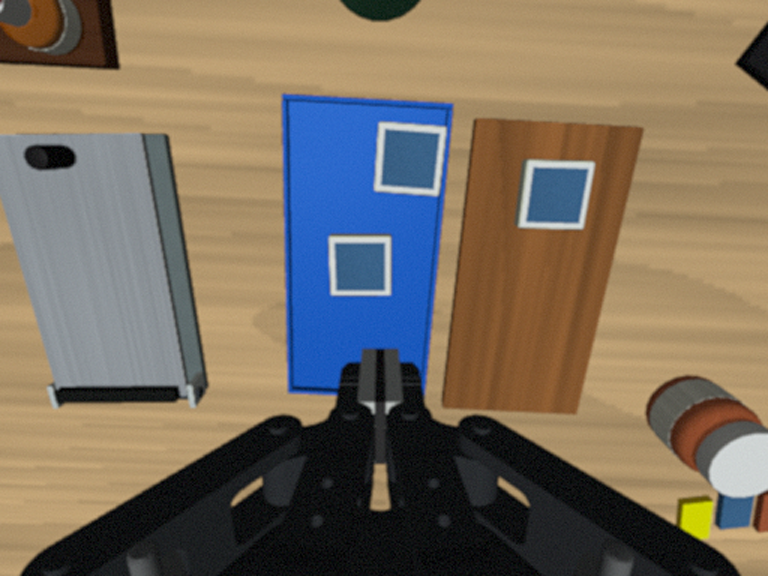

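```bash
python3 - <<'E'
from seg import *
import pickle
w=pickle.load(open('w10.pkl','rb'))
for z in(.018,.026):
    for b in blues(w,z):print(z,b[1:])
# fine corner estimates of blue panels
hsv=cv2.cvtColor(w['image'],cv2.COLOR_RGB2HSV); s=hsv[:,:,1].astype(int); g=w['image'].astype(int)
m=((g.min(2)>150)).astype(np.uint8); n,l,st,c=cv2.connectedComponentsWithStats(m)
for i in range(1,n):
    if 150<st[i,4]<1500 and st[i,3]<70:
        P=np.array([onz(w,a,b,.018)[:2]*1000 for a,b in np.argwhere(l==i)[:,::-1]],np.float32); r=cv2.minAreaRect(P); print(np.round(r[0],1),np.round(r[1],1),r[2], c[i])
for p in[(452,105),(445,150),(440,200)]: print('rim outer',onz(w,p[0]/1.5,p[1]/1.5,.012))
cv2.imwrite('pics/z10.png',cv2.resize(w['image'][50:150,180:330,::-1],(800,533),interpolation=cv2.INTER_CUBIC))
E
```

```text
0.018 (array([ 0.5448, -0.1875]), np.float32(-0.3), array([122., 244.]), array([235.5, 158.5]))
0.018 (array([ 0.627 , -0.2207]), np.float32(-1.6), array([39., 39.]), array([272.8, 105.5]))
0.018 (array([ 0.6061, -0.334 ]), np.float32(1.5), array([40., 40.]), array([370.7, 129.6]))
0.018 (array([ 0.5431, -0.1863]), np.float32(2.8), array([38., 38.]), array([239.7, 177.3]))
0.018 (array([ 0.3098, -0.5647]), np.float32(11.2), array([43., 32.]), array([488.9, 340.8]))
0.026 (array([ 0.5471, -0.1878]), np.float32(-0.3), array([119., 238.]), array([235.5, 158.5]))
0.026 (array([ 0.6273, -0.2202]), np.float32(-1.6), array([38., 38.]), array([272.8, 105.5]))
0.026 (array([ 0.6069, -0.3307]), np.float32(1.5), array([39., 39.]), array([370.7, 129.6]))
0.026 (array([ 0.5454, -0.1867]), np.float32(2.8), array([37., 37.]), array([239.7, 177.3]))
0.026 (array([ 0.3178, -0.5558]), np.float32(11.2), array([42., 32.]), array([488.9, 340.8]))
[ 626.9 -220.3] [49.2 49.1] 88.4020004272461 [271.91715116 105.06104651]
[ 606.1 -333.3] [50.3 50.3] 1.1834003925323486 [369.11746988 128.79819277]
[ 542.9 -186.5] [47.5 49.3] 2.7820122241973877 [238.75717017 175.60994264]
[ 360.7 -552.4] [74.5 52.5] 18.975791931152344 [494.06774669 310.88733432]
rim outer [ 0.66580344 -0.24952374  0.012     ]
rim outer [ 0.63458017 -0.24746738  0.012     ]
rim outer [ 0.59752879 -0.2471744   0.012     ]
```

View pics/z10.png

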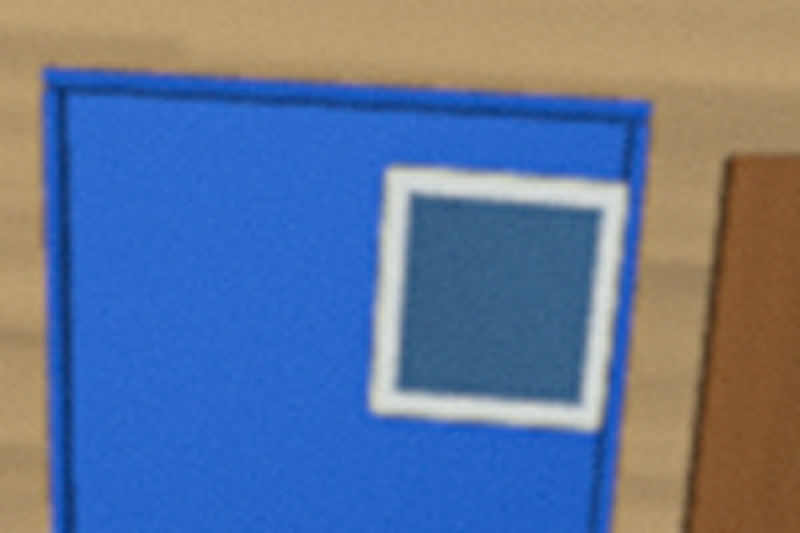

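The picture shows the tile's right edge right at the rim line (x≈615), and I can't tell whether it lies flat. I'll nudge it inward to be sure.

Request:
servo_tool --pt "0 0 0 0.024 -0.024 -0.02 0" --pt "0 0 0 0.024 -0.023 -0.05 0" --pt "0 0 0 0.024 -0.022 -0.05 0" --pt "0 0 0 0 0 -0.03 0" --pt "0 0 0 0 0 0 0" --pt "0 0 0 0 0 0 0"

```text
time_s: 55.72
tcp_pos: [0.6298, -0.2717, 0.0559]
ee_rot: [3.141, -0.001, 0.05]
ft_force: [0.0, -0.7, 0.7]
gripper_width: 0.005
grip_force: 0.0
```

```bash
python3 - <<'E'
from seg import *
to([.627,-.27,.015])
E
```

```text
shift mm [ -2.8   1.7 -40.9] tcp [ 0.6298 -0.2717  0.0559] rpy [ 3.141e+00 -1.000e-03  5.000e-02] ft [ 0.  -0.7  0.7] w 0.005
```

Request:
servo_tool --pt "0 0 0 -0.002 0.001 -0.025 0" --pt "0 0 0 0 0 -0.012 0" --pt "0 0 0 0 0 0 0" --pt "0 0 0 0 0 0 0"

```text
time_s: 56.22
tcp_pos: [0.6273, -0.2716, 0.0181]
ee_rot: [-3.141, 0.0, 0.049]
ft_force: [-0.4, -0.8, 1.1]
gripper_width: -0.002
grip_force: 0.0
```

Request:
servo_tool --pt "0 0 0 0 0 -0.003 0" --pt "0 0 0 0 0 0 0" --pt "0 0 0 0 0.005 0 0" --pt "0 0 0 0 0.005 0 0" --pt "0 0 0 0 0.005 0 0" --pt "0 0 0 0 0.005 0 0" --pt "0 0 0 0 0 0 0"

```text
time_s: 57.1
tcp_pos: [0.6265, -0.2508, 0.0137]
ee_rot: [-3.14, 0.002, 0.049]
ft_force: [-0.2, -0.0, -0.5]
gripper_width: 0.003
grip_force: 0.0
```

```bash
python3 - <<'E'
from seg import *
to([.627,-.24,.015]); w=cam('wrist')
for b in blues(w,.018):print(b)
for b in blues(cam('top'),.018):print(b)
E
```

```text
shift mm [ 0.5 10.8  1.3] tcp [ 0.6265 -0.2508  0.0137] rpy [-3.14e+00  2.00e-03  4.90e-02] ft [-0.2 -0.  -0.5] w 0.003
(np.int32(22021), array([ 0.6106, -0.1903]), np.float32(-0.2), array([119., 123.]), array([110. , 231.2]))
(np.int32(4323), array([ 0.6258, -0.2179]), np.float32(-0.1), array([40., 40.]), array([192.8, 245.3]))
(np.int32(3581), array([ 0.6002, -0.3357]), np.float32(1.1), array([42., 42.]), array([399.4, 289.8]))
(np.int32(1408), array([ 0.5462, -0.1757]), np.float32(-0.4), array([100., 237.]), array([314.5, 194.3]))
(np.int32(101), array([ 0.5409, -0.1849]), np.float32(1.4), array([33., 30.]), array([323.2, 202.1]))
(np.int32(164), array([ 0.3013, -0.5751]), np.float32(12.4), array([47., 28.]), array([458.3, 287.7]))
```

Request:
servo_tool --pt "0 0 0 0 0.004 0.001 0" --pt "0 0 0 0 0.004 0 0" --pt "0 0 0 0 0.003 0 0" --pt "0 0 0 0 0 0 0" --pt "0 0 0 0 -0.01 0 0" --pt "0 0 0 0 0 0.05 0" --pt "0 0 0 -0.02 0 0.06 0" --pt "0 0 0 -0.03 0 0.06 0" --pt "0 0 0 -0.03 0.02 0 0" --pt "0 0 0 0 0 0 0" --pt "0 0 0 0 0 0 0"

```text
time_s: 58.58
tcp_pos: [0.549, -0.231, 0.1799]
ee_rot: [-3.141, 0.002, 0.048]
ft_force: [-0.4, -0.8, -0.0]
gripper_width: 0.003
grip_force: 0.0
```

```bash
python3 - <<'E'
from seg import *
to([.62,-.25,.02]); w=cam('wrist')
for b in blues(w,.018):print(b)
for z in (.018,):
    g=w['image'].astype(int); n,l,st,c=cv2.connectedComponentsWithStats((g.min(2)>150).astype(np.uint8))
    for i in range(1,n):
        if 150<st[i,4]<1500 and st[i,3]<70:
            P=np.array([onz(w,a,b,z)[:2]*1000 for a,b in np.argwhere(l==i)[:,::-1]],np.float32); r=cv2.minAreaRect(P); print(np.round(r[0],1),np.round(r[1],1),r[2])
for b in blues(cam('top'),.018):print(b)
g=cv2.resize(w['image'][:,:,::-1],None,fx=1.5,fy=1.5); cv2.imwrite('pics/w11.png',g)
E
```

```text
shift mm [  71.   -19.  -159.9] tcp [ 0.549  -0.231   0.1799] rpy [-3.141e+00  2.000e-03  4.800e-02] ft [-0.4 -0.8 -0. ] w 0.003
(np.int32(17981), array([ 0.5449, -0.1882]), np.float32(-0.3), array([122., 244.]), array([210.1, 156.5]))
(np.int32(1489), array([ 0.6251, -0.2078]), np.float32(2.7), array([38., 38.]), array([234.6,  99.1]))
(np.int32(1458), array([ 0.6062, -0.3334]), np.float32(1.4), array([40., 40.]), array([353. , 124.1]))
(np.int32(1138), array([ 0.5426, -0.1867]), np.float32(2.7), array([37., 39.]), array([213.6, 175.9]))
(np.int32(431), array([ 0.3076, -0.5652]), np.float32(10.9), array([38., 32.]), array([483.1, 350.5]))
[ 625.4 -207.7] [48.9 49. ] 2.7391278743743896
[ 606.3 -332.9] [50.5 50.4] 1.4397183656692505
[ 543.  -186.7] [47.5 49.3] 2.750488758087158
(np.int32(1664), array([ 0.5407, -0.1878]), np.float32(-0.4), array([124., 248.]), array([315.8, 198.5]))
(np.int32(148), array([ 0.6252, -0.2088]), np.float32(1.3), array([37., 36.]), array([332.4, 175.4]))
(np.int32(150), array([ 0.5425, -0.1894]), np.float32(1.4), array([36., 39.]), array([325.1, 202. ]))
(np.int32(166), array([ 0.3014, -0.575 ]), np.float32(11.3), array([47., 29.]), array([458.4, 287.8]))
```

View pics/w11.png

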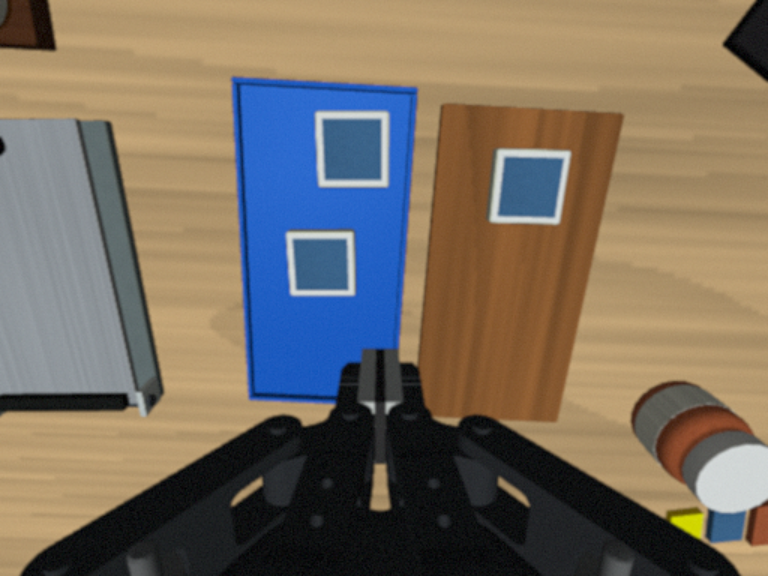

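The tray tiles at (352,149) and (320,264) now lie clear of the rim and flat, with one tile on the board at (530,187). The ramp is flat, the cap is home and the arm is clear, so I'm handing in.

```bash
python3 -c "
from workcell import ctrl
print(ctrl.sign_off())"
```

```text
the job is handed in; nothing more can be done
None
```

I've handed the job in; the last pictures showed one tile that held on the ware board, two that slid in the rework tray (one nudged back in from the rim after it had shifted), the brush cap home in the bottle, the ramp down flat, and the mug and jar standing (I didn't check the vase at the end).

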